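# Tip the tub of limes into the tray under the crate table

### The arm

A 7-joint arm with a two-finger parallel gripper is mounted at the origin on the work surface. World frame = base frame: x ahead of the robot, y to its left, z up, the work surface at z = 0. Lengths are in m, angles in rad, forces in N, time in s.
With the tool pointing down it reaches from about 0.425 to 0.95 m from the base axis. Payload 16.7 kg.
Tool frame: the origin (TCP) lies between the finger pads; the fingertips stand 25 mm ahead of it and the grasp point (between the pads) lies 6 mm ahead of it (nose_length is the distance from the TCP to the fingertips, in m); z points along the fingers, y is the line along which they close (so a half turn about z gives the same grasp; the last joint's range is limited). The gripper opens to 94 mm and grips with 3 to 60 N. Pads are 16 mm wide; open, the fingers measure 119 mm over their backs; the gripper's body (75 mm by 177 mm) begins 78 mm behind the grasp point.
Start: joints at [-1.403, 0.426, 0.074, 1.606, -0.034, 1.111, -0.067], TCP at [0.21, 0.641, 0.23] pointing down, gripper open.
Joint ranges: [-2.85, 2.85], [-0.5, 2.14], [-1.23, 1.37], [0.21, 2.46], [-1.02, 4.16], [0.16, 2.05], [-2.73, 2.73]. Speed limits (rad/s): [1.89, 1.89, 2.39, 2.39, 3.01, 3.01, 3.01].

### API

Orientations are given as a unit quaternion [w, x, y, z].
In Python, from bench import read_state, snapshot, finish_job, spot_in, place_of, nose_length gives the robot as it stands.
- The arm moves only by the tool servo_tool, never from a script. Its argument "steps" is a list of rows, each an object of numbers: "dx", "dy", "dz": the shift along the world's x, y, z in mm; "rx", "ry", "rz": the turn, a rotation vector about the world's x, y, z in rad; "gripper": the gripper command: -1 is shut, 1 is fully open, values between are in proportion. A call has 1 to 20 rows; each row shifts and turns the commanded pose from where the row before left it; what a row does not reach is not made up. A row lasts 1/8 s, in which the tool goes at most 62.5 mm and 10.7 degrees, less where a joint would pass 70% of its speed; a pose out of reach is approached as far as the arm can. A call is refused whole if a number of a shift passes 62.5 or a number of a turn 0.188, either way. A call with a gripper value outside its range is refused whole. The fingers move at their own pace and stop on an object; the grip force is fixed at half the most. Time passes only in rows, so rows that do not move let the fingers close. It gives the time, the measured TCP pose, the force, the opening and the grip force at its end, in the units of the state.
- read_state(): the state, without advancing time (a new reading comes with each control period).
- snapshot(name): name is "scene" or "top" or "wrist"; returns a dict with "frame" (384x512x3 uint8, blue, green, red), "z_map" (384x512 float32, m along the optical axis (not along the pixel's ray), 0 where there is no reading), "fx", "fy", "cx", "cy" (pixels), "origin" and "attitude" of the camera in the world; the wrist camera has in their place "tool_from_camera" (4x4, takes a point from camera to tool coordinates, whose origin is the TCP and whose axes are the flange's). Camera axes: x right, y up, looking along -z (the intrinsics and any distortion apply to the point x, -y, -z); pixel columns grow to the right and rows downward; lengths in m; the calibration is good to about 2 mm. The wrist camera is an equidistant fisheye: a pixel r from the principal point sees the ray r / f radians off the axis. A picture is of the moment at which its call begins: read the wrist's pose just before it.
- finish_job(): hands the job in; it is judged then, once.
Trained networks look in a picture, given as the dict that the camera call returned (one of the last four; its "shot" number tells which), for a name from the list of things; names that differ only in an ending like _2 or _b are one class to them, and where a whole thing is asked for, a point or a joint stands for the part that bears it (a point fixed in the world has none). Each returns a list of dicts, best first, with "p" (0 to 1); they miss things now and then, are a little off and sometimes report something else, mostly with a low value. They report only what shows in the picture. A call takes as long as a camera call.
- spot_in(picture, name): "box" ([left, top, right, bottom] in pixels, round what is visible of it).
- place_of(picture, name): "uv" ([column, row] in pixels: a listed point, or the origin of a listed thing).
The state is a dict: "clock": time; "q": joint angles; "dq": joint speeds; "tau": joint torques, N m; "ee_pos": TCP position; "tcp_rot": TCP orientation; "force": force on the tool from outside, world axes, zero at the start; "torque": the same for the moment, N m; "opening": opening from 0.0 (shut) to 1.0 (fully open); "gripper_force": force on a finger pad.
Only numpy, scipy, OpenCV 4.12 (cv2) and the standard library are available. Lean on these libraries where they do the work, as an engineer would, in place of code of your own. Each camera call takes 0.05 s, during which the arm holds its last target. There are 200 camera calls.

### The job

Empty the tall yellow tub of limes into the metal tray under the low red crate table. First lay the tub on its side in the middle of the cork mat with the limes still inside and let go; then take it again another way, slip its mouth in under the crate top over the tray, tip all three limes out, and keep it tipped there for a moment once they all lie in the tray. Lay the empty tub back on its side in the middle of the mat, without knocking the crate table and without disturbing the cups, pitcher or sugar jar.

Things in the scene. Friction and masses are not known exactly. Their poses are not given: they have to be found in the camera images.
- tub: Tall open square tub of yellow plastic, 54 x 54 mm outside, 180 mm tall, wall and floor 3 mm, about 0.16 kg empty. At the mouth a lip 4 mm high is turned 2 mm inwards all round (opening 44 x 44 mm). Origin: centre of its underside; z runs along the tub to the mouth, x and y square to its faces. Starts upright on the mat, turned up to 0.5 rad from it.
- tub_mid (a point): Point on the tub's axis half way up, 90 mm from the base; 27 mm above the mat's top when the tub lies on its side.
- tub_mouth (a point): Centre of the tub's mouth, 180 mm from the base. The lip there keeps the limes in while the tub lies level; they roll over it once the mouth points 25 degrees or more down, so tip to about 30.
- lime0: Green lime, a ball 42 mm across, about 50 g, one of three that start stacked in the tub. Origin: its centre.
- lime1: Green lime, a ball 42 mm across, about 50 g, one of three that start stacked in the tub. Origin: its centre.
- lime2: Green lime, a ball 42 mm across, about 50 g, one of three that start stacked in the tub. Origin: its centre.
- mat: Flat cork mat, 260 mm (x) by 200 mm (y), 6 mm thick, fixed to the table on one side of the work area (left or right varies). Origin: centre of its underside, on the table.
- crate: Low table made of a red plastic crate, fixed, on the other side of the work area. Slatted top 220 mm deep (x), 300 mm wide (y), underside 130 mm and top 150 mm above the work surface, on four 25 mm square corner legs, open all round. Origin: on the work surface 120 mm in front of the middle of its front edge; x points in under the crate away from the robot, y left, z up.
- crate_edge (a point): Middle of the lower front edge of the crate's top, 130 mm above the work surface; axes as the crate's. The front legs stand 250 mm apart.
- tray: Open metal tray, fixed on the work surface under the crate top, 180 mm (x) by 220 mm (y), walls 4 mm thick: front wall 22 mm high, back 45, sides 35; floor 4 mm. Origin: centre of its underside, 190 mm from the crate's origin along x; axes as the crate's. Its front wall stands 20 mm out from under the crate's front edge.
- cup0: White coffee cup, 62 mm across, 55 mm tall, standing on the crate top. Leave alone. Origin: centre of its foot.
- cup1: Another such cup on the crate top. Leave alone.
- pitcher: Small steel pitcher, 72 mm across, 85 mm tall, with a side handle, on the crate top. Leave alone. Origin: centre of its foot.
- sugar: Sugar jar with a black cap, 64 mm across, 90 mm tall, standing on the table near the robot between mat and crate. Leave alone. Origin: centre of its foot.

How it is judged:
On the way, in this order (a step that is already met when the one before it is completed fails the run):
1. the tub lies on its side in the middle of the mat, let go, with all three limes still inside (angle between tub's own z axis and vertical between 1.4 and 1.75 rad and horizontal distance between tub_mid and mat below 0.07 m and height (world z) of tub_mid below 0.05 m and linear speed of tub below 0.03 m/s and contact force between the fingers and tub below 0.1 N and distance between each of lime0, lime1, lime2 and tub_mid below 0.093 m), for 0.3 s.
2. all three limes lie in the tray while the tub is still tipped with its mouth over the tray (x of lime0 in the frame of tray between -0.088 and 0.088 m and y of lime0 in the frame of tray between -0.108 and 0.108 m and z of each of lime0, lime1, lime2 in the frame of tray below 0.07 m and x of lime1 in the frame of tray between -0.088 and 0.088 m and y of lime1 in the frame of tray between -0.108 and 0.108 m and x of lime2 in the frame of tray between -0.088 and 0.088 m and y of lime2 in the frame of tray between -0.108 and 0.108 m and angle between tub's own z axis and vertical above 1.5 rad and x of tub_mouth in the frame of tray between -0.1 and 0.09 m and y of tub_mouth in the frame of tray between -0.11 and 0.11 m), for 0.2 s.
At the end, for the whole second after the job is handed in: All three limes lie at rest in the tray; the empty tub lies on its side on the mat (axis within 10 degrees of level, its middle within 70 mm of the mat's centre seen from above and under 50 mm high), at rest and let go (x of lime0 in the frame of tray between -0.088 and 0.088 m and y of lime0 in the frame of tray between -0.108 and 0.108 m and z of each of lime0, lime1, lime2 in the frame of tray below 0.07 m and x of lime1 in the frame of tray between -0.088 and 0.088 m and y of lime1 in the frame of tray between -0.108 and 0.108 m and x of lime2 in the frame of tray between -0.088 and 0.088 m and y of lime2 in the frame of tray between -0.108 and 0.108 m and linear speed of each of lime0, lime1, lime2 below 0.05 m/s and angle between tub's own z axis and vertical between 1.4 and 1.75 rad and horizontal distance between tub_mid and mat below 0.07 m and height (world z) of tub_mid below 0.05 m and linear speed of tub below 0.03 m/s and contact force between the fingers and tub below 0.1 N); the robot touches nothing.
It fails at once if the tub knocks the crate table (over 10 N) (contact force between tub and crate above 10 N).
It fails at once if the arm or gripper knocks the crate table (over 10 N) (contact force between any of the arm, the fingers and crate above 10 N).
It fails at once if a cup, the pitcher or the sugar jar is moved more than 30 mm (distance of any of cup0, cup1, pitcher, sugar from where it was at the start of the episode above 0.03 m).
It also fails if it takes over 67 s, if anything falls off the work surface, if the arm or the gripper's body presses on something with over 40 N, if the wrist force passes 120 N, or if a joint passes its speed limit or range.

## Working session

There is one attempt and no reset: what is moved stays moved. The work goes in short steps, Python scripts to look and compute and a tool call to move; the robot and the scene stay as the last step left them, time stands still between calls to the robot, and variables do not carry over. Pictures are saved under pics/ and viewed, at most 10 in all, crops included, and the job is handed in when it is done.

Besides the shell and the picture viewer there is one more tool, called after "Emit:" in YAML: its name, and indented under it one key for each argument. servo_tool: Moves the arm, as the interface text tells. Its arguments: {"type":"object","properties":{"steps":{"type":"array","items":{"type":"object","properties":{"dx":{"type":"number"},"dy":{"type":"number"},"dz":{"type":"number"},"rx":{"type":"number"},"ry":{"type":"number"},"rz":{"type":"number"},"gripper":{"type":"number"}}}}},"required":["steps"]}

```bash
mkdir -p pics; cat > h.py <<'E'
import numpy as np, cv2
from scipy.spatial.transform import Rotation as R
from bench import *
def rot(q): q=np.array(q); return R.from_quat([q[1],q[2],q[3],q[0]])
def cloud(p):
    z=p["z_map"]; v,u=np.mgrid[:z.shape[0],:z.shape[1]]
    P=np.stack([(u-p["cx"])/p["fx"]*z,-(v-p["cy"])/p["fy"]*z,-z],-1)
    A=np.array(p["attitude"]); M=A if A.shape==(3,3) else rot(A).as_matrix()
    W=P@M.T+np.array(p["origin"]); W[z==0]=np.nan; return W
def proj(p,X):
    A=np.array(p["attitude"]); M=A if A.shape==(3,3) else rot(A).as_matrix()
    c=(np.atleast_2d(X)-p["origin"])@M
    return np.c_[p["cx"]+p["fx"]*c[:,0]/-c[:,2], p["cy"]-p["fy"]*c[:,1]/-c[:,2]]
def atz(p,uv,h):
    A=np.array(p["attitude"]); M=A if A.shape==(3,3) else rot(A).as_matrix()
    d=M@np.array([(uv[0]-p["cx"])/p["fx"],-(uv[1]-p["cy"])/p["fy"],-1]); o=np.array(p["origin"])
    return o+d*(h-o[2])/d[2]
E
python3 - <<'E'
from h import *
np.set_printoptions(precision=3,suppress=True)
s=read_state(); print(s)
a=snapshot("scene"); b=snapshot("top")
cv2.imwrite("pics/a.png",np.hstack([a["frame"],b["frame"]])[:, :]) 
cv2.imwrite("pics/a.png",cv2.resize(np.vstack([a["frame"],b["frame"]]),None,fx=.78,fy=.78))
hs=dict(tub=.006,tub_mouth=.186,mat=0,crate=0,crate_edge=.13,tray=0,sugar=0,cup0=.15,pitcher=.15)
for nm,p in(("scene",a),("top",b)):
    print(nm,p["origin"],p["fx"])
    W=cloud(p)
    for n,h in hs.items():
        r=place_of(p,n)[:2]
        for x in r: print(n,round(x["p"],2),np.round(x["uv"]),atz(p,x["uv"],h))
np.save("top.npy",cloud(b)); np.save("scene.npy",cloud(a)); cv2.imwrite("topf.png",b["frame"]); cv2.imwrite("scenef.png",a["frame"])
E
```

```text
{'clock': 0.0, 'q': array([-1.403,  0.427,  0.074,  1.607, -0.034,  1.111, -0.067]), 'dq': array([-0.001,  0.003,  0.001,  0.   ,  0.001, -0.   ,  0.001]), 'tau': array([  0.   , -93.582,   3.668, -45.42 ,  -0.049,   0.02 ,   0.   ]), 'ee_pos': array([0.21 , 0.641, 0.23 ]), 'tcp_rot': array([-0.   ,  0.158,  0.987, -0.001]), 'force': array([ 0.805, -0.236,  0.075]), 'torque': array([-0.004, -0.018,  0.035]), 'gripper_force': 0.0, 'opening': 0.9984960261406579}
scene [0.965 0.168 0.82 ] 382.8837371685429
tub 0.58 [349. 226.] [0.501 0.196 0.006]
tub_mouth 0.57 [362. 178.] [0.49  0.185 0.186]
mat 0.59 [344. 225.] [0.502 0.185 0.   ]
crate_edge 0.96 [173. 184.] [ 0.621 -0.186  0.13 ]
tray 0.6 [167. 234.] [ 0.687 -0.193  0.   ]
sugar 0.86 [283. 187.] [0.455 0.011 0.   ]
cup0 0.98 [107. 196.] [ 0.711 -0.286  0.15 ]
cup0 0.67 [142. 217.] [ 0.724 -0.193  0.15 ]
pitcher 0.81 [179. 226.] [ 0.713 -0.115  0.15 ]
pitcher 0.54 [109. 194.] [ 0.706 -0.285  0.15 ]
top [ 0.451 -0.004  1.074] 470.98472416377547
tub 0.96 [183. 237.] [0.489 0.178 0.006]
tub_mouth 0.63 [164. 230.] [0.496 0.182 0.186]
mat 0.84 [181. 230.] [0.506 0.184 0.   ]
crate_edge 0.68 [350. 163.] [ 0.632 -0.18   0.13 ]
tray 0.7 [342. 145.] [ 0.7   -0.189  0.   ]
sugar 0.8 [258. 256.] [0.444 0.008 0.   ]
cup0 0.8 [402. 123.] [ 0.708 -0.285  0.15 ]
cup0 0.6 [356. 116.] [ 0.725 -0.193  0.15 ]
pitcher 0.85 [316. 123.] [ 0.71  -0.113  0.15 ]
```

View pics/a.png

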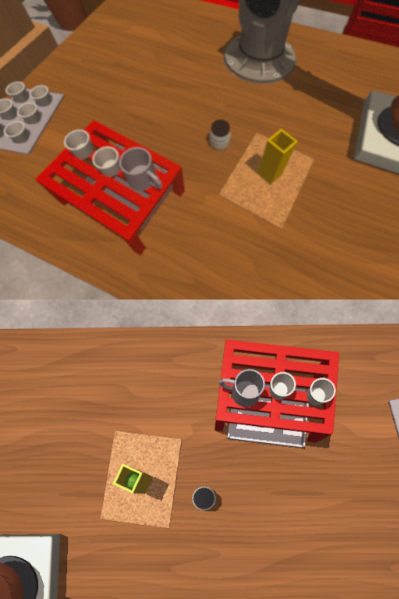

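The scene view (top) shows the red crate at about (110,180), the tub on the mat at (280,150) and the sugar jar at (220,132). The top view (bottom half) shows the mat at (142,480), the tub at (130,478) and the crate at (278,390), with the tray's front showing. Next I'll fit poses from the point clouds.

```bash
python3 - <<'E'
from h import *
np.set_printoptions(precision=3,suppress=True)
for nm in("top","scene"):
    W=np.load(nm+".npy"); f=cv2.imread(nm+"f.png"); hsv=cv2.cvtColor(f,cv2.COLOR_BGR2HSV).astype(int)
    H,S,V=hsv[...,0],hsv[...,1],hsv[...,2]; z=W[...,2]
    def rect(m,n):
        p=W[m][:,:2]; (c,wh,a)=cv2.minAreaRect((p*1000).astype(np.float32)); print(nm,n,m.sum(),"c",np.array(c),"size",np.array(wh),"ang",a, "z",np.median(W[m][:,2]))
    red=((H<6)|(H>174))&(S>150); rng=(W[...,0]>.55)&(W[...,0]<1)&(W[...,1]<0)&(W[...,1]>-.4)
    rect(red&rng&(abs(z-.15)<.012),"cratetop")
    yel=(H>22)&(H<35)&(S>120)
    near=(abs(W[...,0]-.5)<.08)&(abs(W[...,1]-.18)<.08)
    rect(yel&near&(abs(z-.186)<.006),"tublip")
    nm2=(abs(W[...,0]-.5)<.2)&(abs(W[...,1]-.18)<.14)
    rect(nm2&(z>.0035)&(z<.01),"mat")
    t=(W[...,0]>.5)&(W[...,0]<.66)&(W[...,1]<-.05)&(W[...,1]>-.32)&(z>.012)&(z<.04)&(S<80)
    if t.sum()>5: rect(t,"trayfront")
    sg=(np.hypot(W[...,0]-.448,W[...,1]-.01)<.06)&(z>.08)
    if sg.sum()>5: rect(sg,"sugar")
    print(np.nanmedian(z[(W[...,0]>.3)&(W[...,0]<.38)]))
E
```

```text
top cratetop 9871 c [ 735.391 -193.83 ] size [300.15  221.573] ang 82.35748291015625 z 0.15102112770446885
top tublip 309 c [497.493 185.065] size [54.994 53.871] ang 65.16580200195312 z 0.1870063802693539
top mat 9257 c [499.963 180.329] size [399.105 280.153] ang 0.20006264746189117 z 0.006669366699673551
top trayfront 363 c [ 625.829 -178.799] size [220.616  41.806] ang 82.88725280761719 z 0.023182061471940685
top sugar 575 c [447.853   1.277] size [53.9   53.347] ang 89.59908294677734 z 0.0909216626048791
0.0013956554671743504
scene cratetop 9112 c [ 735.003 -193.095] size [299.662 219.238] ang 82.345458984375 z 0.14997106249609765
scene tublip 274 c [497.242 184.793] size [53.898 57.154] ang 65.28375244140625 z 0.18582545933429084
scene mat 6632 c [500.443 179.406] size [395.168 274.156] ang 0.6673247218132019 z 0.006265671737381184
scene trayfront 55 c [ 607.007 -195.242] size [178.797   8.569] ang 84.38905334472656 z 0.02007242234567408
scene sugar 400 c [447.844   1.508] size [56.009 52.344] ang 21.880929946899414 z 0.08977821921190599
7.045829119978197e-05
```

Emit:
servo_tool:
  steps:
    - {"dx": 30, "dy": -45, "dz": 10, "rx": 0.1}
    - {"dx": 30, "dy": -45, "dz": 10, "rx": 0.1}
    - {"dx": 30, "dy": -45, "dz": 10, "rz": 0.1}
    - {"dx": 30, "dy": -45, "dz": 10, "rz": 0.1}

```text
$.steps[0]: bad value
```

```bash
python3 - <<'E'
from h import *
from scipy.optimize import least_squares
np.set_printoptions(precision=4,suppress=True)
s=read_state()
D=[([-1.403,.427,.074,1.607,-.034,1.111,-.067],[.21,.641,.23],[0,.158,.987,-.001]),(s["q"],s["ee_pos"],s["tcp_rot"])]
print(D[1],s["clock"])
Z=lambda a:R.from_euler('z',a); Y=lambda a:R.from_euler('y',a)
def fk(q,p):
    off,h,l1,l2,l3,c=p[:6]
    A=Z(off+q[0])*Y(q[1]); X=np.array([0,0,h])+A.apply([0,0,l1]); A=A*Z(q[2])*Y(q[3]); X=X+A.apply([0,0,l2]); A=A*Z(q[4])*Y(q[5])*Z(q[6]+c); return X+A.apply([0,0,l3]),A
def res(p):
    o=[]
    for q,x,r in D:
        X,A=fk(q,p); o+=list(X-x)+list((A.inv()*rot(r)).as_rotvec())
    return o
best=min((least_squares(res,[a,.35,.45,.5,.3,c]) for a in(0,1.5,3,-1.5) for c in(0,1.5,3,-1.5)),key=lambda b:b.cost)
print(best.x,np.array(best.fun))
E
```

```text
(array([-1.4035,  0.4261,  0.0739,  1.606 , -0.0341,  1.1108, -0.0671]), array([0.2103, 0.6414, 0.2304]), array([-0.    ,  0.1578,  0.9875, -0.0001])) 1.0
[ 2.6954 -0.8184  2.3817 -0.347   1.274   1.7588] [-0.0001  0.      0.0001 -0.0002 -0.0002  0.0005  0.0001 -0.     -0.0001
  0.      0.0001 -0.0005]
```

Emit:
servo_tool:
  steps:
    - {"dx": 30, "dy": -45, "dz": 10, "rx": 0.1, "ry": 0, "rz": 0, "gripper": 1}
    - {"dx": 30, "dy": -45, "dz": 10, "rx": 0.1, "ry": 0, "rz": 0, "gripper": 1}
    - {"dx": 30, "dy": -45, "dz": 10, "rx": 0, "ry": 0, "rz": 0.1, "gripper": 1}
    - {"dx": 30, "dy": -45, "dz": 10, "rx": 0, "ry": 0, "rz": 0.1, "gripper": 1}

```text
clock: 1.5
ee_pos: [0.331, 0.4596, 0.2713]
tcp_rot: [-0.026, 0.057, 0.993, 0.097]
force: [0.6, 0.1, 0.4]
opening: 1.0
gripper_force: 0.0
```

```bash
cat > kin.py <<'E'
from h import *
from scipy.optimize import least_squares
np.set_printoptions(precision=4,suppress=True)
Z=lambda a:R.from_euler('z',a); Y=lambda a:R.from_euler('y',a)
def fk(q,p):
    off,h,l1,l2,l3,c=p[:6]
    A=Z(off+q[0])*Y(q[1]); X=np.array([0,0,h])+A.apply([0,0,l1]); A=A*Z(q[2])*Y(q[3]); X=X+A.apply([0,0,l2]); A=A*Z(q[4])*Y(q[5])*Z(q[6]+c); return X+A.apply([0,0,l3]),A
E
cat > fit.py <<'E'
from kin import *
s=read_state()
D=[([-1.4035,.4261,.0739,1.606,-.0341,1.1108,-.0671],[.2103,.6414,.2304],[0,.1578,.9875,-.0001]),(s["q"],s["ee_pos"],s["tcp_rot"])]
print(D[1],s["clock"])
def res(p):
    o=[]
    for q,x,r in D:
        X,A=fk(q,p); o+=list(X-x)+list((A.inv()*rot(r)).as_rotvec())
    return o+list(.001*(p-[0,.35,.45,.5,.3,0]))
best=min((least_squares(res,[a,.35,.45,.5,.3,c]) for a in(0,1.5,3,-1.5) for c in(0,1.5,3,-1.5)),key=lambda b:b.cost)
print(best.x,np.array(best.fun)); np.save("kin.npy",best.x)
E
python3 fit.py
```

```text
(array([-1.061 ,  0.1438,  0.0965,  1.9088, -0.1937,  0.9581,  0.5918]), array([0.331 , 0.4596, 0.2713]), array([-0.0255,  0.0565,  0.9933,  0.097 ])) 1.5
[ 2.6879  0.5398  2.0065 -0.1993  2.309   1.5554] [-0.0121 -0.0208 -0.084   0.0002  0.      0.1954 -0.0387  0.019   0.084
 -0.0013  0.1659 -0.1954  0.0027  0.0002  0.0016 -0.0007  0.002   0.0016]
```

```bash
cat >> fit.py <<'E'
import itertools
D0=[(np.array(q),x,r) for q,x,r in D]; out=[]
for sg in itertools.product([1,-1],repeat=4):
    S=np.array([sg[0],1,sg[1],1,sg[2],1,sg[3]])
    for s4,s6 in((1,1),):
        D=[(q*S,x,r) for q,x,r in D0]
        for a in(0,2,4):
            for c in (0,2,4):
                b=least_squares(res,[a,.35,.45,.5,.3,c]); out.append((b.cost,tuple(S),b))
out.sort(key=lambda t:t[0])
for o in out[:12:3]: print(o[0],o[1],o[2].x)
E
python3 fit.py
```

```text
(array([-1.061 ,  0.1438,  0.0965,  1.9088, -0.1937,  0.9581,  0.5918]), array([0.331 , 0.4596, 0.2713]), array([-0.0255,  0.0565,  0.9933,  0.097 ])) 1.5
[ 2.6879  0.5398  2.0065 -0.1993  2.309   1.5554] [-0.0121 -0.0208 -0.084   0.0002  0.      0.1954 -0.0387  0.019   0.084
 -0.0013  0.1659 -0.1954  0.0027  0.0002  0.0016 -0.0007  0.002   0.0016]
0.00016691130171294144 (np.int64(-1), np.int64(1), np.int64(-1), np.int64(1), np.int64(-1), np.int64(1), np.int64(-1)) [-0.0862  0.2354  0.515   0.5166  0.2422  1.4855]
0.002921979700355228 (np.int64(-1), np.int64(1), np.int64(1), np.int64(1), np.int64(-1), np.int64(1), np.int64(-1)) [-0.2274  0.1731  0.4472  0.5494  0.0993  1.5048]
0.0029219797003556527 (np.int64(-1), np.int64(1), np.int64(1), np.int64(1), np.int64(-1), np.int64(1), np.int64(-1)) [-0.2274  0.1731  0.4472  0.5494  0.0993  1.5048]
0.0029402901488705213 (np.int64(-1), np.int64(1), np.int64(1), np.int64(1), np.int64(-1), np.int64(1), np.int64(-1)) [6.0558 0.1731 0.4472 0.5494 0.0994 1.5047]
```

```bash
cat > plan.py <<'E'
from kin import *
P=np.array([-0.0862,0.2354,0.515,0.5166,0.2422,1.4855]); S=np.array([-1,1,-1,1,-1,1,-1])
lo=np.array([-2.85,-.5,-1.23,.21,-1.02,.16,-2.73])+.05; hi=np.array([2.85,2.14,1.37,2.46,4.16,2.05,2.73])-.05
def ik(q,x,A):
    def f(v):
        X,B=fk(v*S,P); return np.r_[(X-x)*10,(B.inv()*A).as_rotvec()*3,.02*(v-q)]
    v=least_squares(f,np.clip(q,lo+1e-6,hi-1e-6),bounds=(lo,hi),max_nfev=30).x; X,B=fk(v*S,P); return v,np.linalg.norm(X-x)*1000,(B.inv()*A).magnitude()
def go(q,x0,A0,x1,A1,n=10):
    w=(A1*A0.inv()).as_rotvec(); e=0;a=0
    for t in np.linspace(0,1,n+1)[1:]:
        q,de,da=ik(q,x0+t*(x1-x0),R.from_rotvec(w*t)*A0); e=max(e,de);a=max(a,da)
    return q,e,a
def tool(z,y): return R.from_matrix(np.c_[np.cross(y,z),y,z])
d2=lambda a:np.array([np.cos(a),np.sin(a),0]); UP=np.array([0,0,1.])
E
cat > search.py <<'E'
from plan import *
r=np.deg2rad; mat=np.array([.505,.184,.006]); q0=np.array([-1.061,.1438,.0965,1.9088,-.1937,.9581,.5918])
x0,A0=fk(q0*S,P)
for md in(65,-115,-25,155):
  for sy in(1,-1):
    for al in(30,):
      al=r(al); m=d2(r(md)); ax=np.cross(UP,m); y=sy*ax
      z=np.sin(al)*m-np.cos(al)*UP
      A1=tool(z,y); g=np.array([.497,.185,.006+.11]); x1=g-.006*z
      L=[]
      q,e,a=go(q0,x0,A0,x1-.12*z+.0*UP,A1); L.append((e,a)); q,e,a=go(q,x1-.12*z,A1,x1,A1,4); L.append((e,a))
      T=R.from_rotvec(ax*np.pi/2); A2=T*A1; z2=A2.apply([0,0,1]); g2=mat+[0,0,.027]+m*.02; x2=g2-.006*z2
      q,e,a=go(q,x1,A1,x2+.1*UP,A2); L.append((e,a)); q,e,a=go(q,x2+.1*UP,A2,x2,A2,4); L.append((e,a))
      print(md,sy,np.round(L,2).tolist(),q)
      if max(l[0] for l in L)>15: continue
      for s3 in(1,-1):
       for be in(15,30,):
        b=r(be); z3=np.sin(b)*m-np.cos(b)*UP; A3=tool(z3,s3*ax); g3=mat+[0,0,.027]-m*.045; x3=g3-.006*z3; M=[]
        k=x2-.1*z2+.1*UP
        qq,e,a=go(q,x2,A2,k,A2,4); M.append((e,a)); qq,e,a=go(qq,k,A2,x3+.15*UP,A3); M.append((e,a)); qq,e,a=go(qq,x3+.15*UP,A3,x3,A3,5); M.append((e,a))
        qg=qq
        psi=r(-7.65); dy=(psi-r(md)+np.pi)%(2*np.pi)-np.pi; A4=R.from_rotvec(UP*dy)*A3; 
        c=d2(psi); mo=np.array([.646,-.181,.065]); D=np.cos(r(30))*c-np.sin(r(30))*UP
        g5=mo-.135*D; A5=R.from_rotvec(np.cross(UP,c)*r(30))*A4; x5=g5-.006*A5.apply([0,0,1])
        x4=x5+.1*UP-.06*c
        qq,e,a=go(qq,x3,A3,x3+.2*UP,A3,4);M.append((e,a)); qq,e,a=go(qq,x3+.2*UP,A3,x4,A4,12); M.append((e,a)); qq,e,a=go(qq,x4,A4,x5,A5);M.append((e,a))
        print("   ",s3,be,np.round(M,2).tolist(),qq)
E
time python3 search.py
```

```text
65 1 [[19.14, 0.04], [84.22, 0.17], [0.09, 0.0], [0.0, 0.0]] [-0.6299  0.8894 -0.0524  1.5769  0.5007  1.6554  1.7957]
65 -1 [[0.0, 0.0], [0.02, 0.0], [0.01, 0.0], [0.0, 0.0]] [-1.0277  0.9656  0.5161  1.5769  0.1812  1.5458 -1.0393]
    1 15 [[0.0, 0.0], [53.75, 0.28], [51.48, 0.27], [66.02, 0.32], [143.34, 0.71], [158.09, 0.91]] [-0.4515  0.874   1.32    2.0446 -0.97    1.3113 -2.68  ]
    1 30 [[0.0, 0.0], [39.6, 0.21], [34.33, 0.19], [47.95, 0.25], [139.84, 0.56], [137.43, 0.82]] [ 1.2016  0.4277 -0.6631  2.3118 -0.97    0.21   -2.68  ]
    -1 15 [[0.0, 0.0], [0.0, 0.0], [0.0, 0.0], [0.01, 0.0], [0.0, 0.0], [0.0, 0.0]] [-0.3208  0.5267  0.6605  1.8186 -0.2676  1.1689 -1.2529]
    -1 30 [[0.0, 0.0], [0.01, 0.0], [0.03, 0.0], [0.01, 0.0], [0.0, 0.0], [0.0, 0.0]] [ 0.3573  0.3357 -0.1641  1.9614  0.0717  0.85   -1.5486]
-115 1 [[0.0, 0.0], [0.0, 0.0], [9.72, 0.06], [10.23, 0.06]] [ 0.9642  1.0586 -1.0755  2.2762 -0.97    0.21    0.8054]
    1 15 [[10.7, 0.05], [4.76, 0.02], [0.0, 0.0], [0.0, 0.0], [0.01, 0.0], [0.0, 0.0]] [ 0.5029  0.4677 -0.3789  1.8186  0.2091  1.1574  1.467 ]
   
[... 1575 characters left out ...]
 0.0]] [-1.7945  1.0254  1.0419  2.3149  1.5778  0.21   -1.5585]
    1 15 [[0.01, 0.0], [131.9, 0.64], [206.57, 0.63], [176.72, 0.65], [105.56, 0.53], [0.01, 0.0]] [-0.5234  0.6444  0.9558  1.8186 -0.4535  1.2261  2.051 ]
    1 30 [[0.01, 0.0], [0.0, 0.0], [0.0, 0.0], [0.0, 0.0], [108.99, 0.65], [139.05, 0.82]] [ 1.2016  0.4277 -0.6631  2.3118 -0.97    0.21   -2.68  ]
    -1 15 [[0.01, 0.0], [0.01, 0.0], [0.0, 0.0], [0.0, 0.0], [0.01, 0.0], [0.01, 0.0]] [-0.4958  0.6223  0.9122  1.8186 -0.4231  1.2144 -1.117 ]
    -1 30 [[0.01, 0.0], [0.01, 0.0], [0.0, 0.0], [0.0, 0.0], [0.02, 0.0], [0.0, 0.0]] [-0.3532  0.4063  0.6775  1.9614 -0.3263  0.8835 -1.2087]
real	0m7.908s
user	0m8.375s
sys	0m0.080s
```

```bash
cat > mv.py <<'E'
from plan import *
r=np.deg2rad
def grasp_pose(g,m_deg,alpha): # tool leaning alpha: fingers toward m; y=UPxm
    m=d2(r(m_deg)); z=np.sin(r(alpha))*m-np.cos(r(alpha))*UP
    return np.array(g)-.006*z, tool(z,np.cross(UP,m))
def step(x,A,vmax=40,wmax=.13,s=None):
    s=s or read_state(); x0=np.array(s["ee_pos"]); d=(np.array(x)-x0)*1000; w=(A*rot(s["tcp_rot"]).inv()).as_rotvec()
    n=max(1,int(np.ceil(max(np.linalg.norm(d)/vmax,np.linalg.norm(w)/wmax))))
    print("clock",s["clock"],"n",n,"d/row",np.round(d/n,1),"w/row",np.round(w/n,4),"total",np.round(d,1),np.round(w,3))
E
python3 -c "
from mv import *
x,A=grasp_pose([.497,.185,.126],-25,25); z=A.apply([0,0,1]); print(x,z*120); step(x-.12*z,A)"
```

```text
[0.4947 0.1861 0.1314] [  45.9627  -21.4327 -108.7569]
clock 1.5 n 7 d/row [ 16.8 -36.   -4.4] w/row [-0.0455 -0.0614 -0.051 ] total [ 117.7 -252.1  -31.1] [-0.318 -0.429 -0.357]
```

Emit:
servo_tool:
  steps:
    - {"dx": 17, "dy": -36, "dz": 0, "rx": -0.0455, "ry": -0.0614, "rz": -0.051, "gripper": 1}
    - {"dx": 17, "dy": -36, "dz": 0, "rx": -0.0455, "ry": -0.0614, "rz": -0.051, "gripper": 1}
    - {"dx": 17, "dy": -36, "dz": 0, "rx": -0.0455, "ry": -0.0614, "rz": -0.051, "gripper": 1}
    - {"dx": 17, "dy": -36, "dz": 0, "rx": -0.0455, "ry": -0.0614, "rz": -0.051, "gripper": 1}
    - {"dx": 17, "dy": -36, "dz": 0, "rx": -0.0455, "ry": -0.0614, "rz": -0.051, "gripper": 1}
    - {"dx": 17, "dy": -36, "dz": 0, "rx": -0.0455, "ry": -0.0614, "rz": -0.051, "gripper": 1}
    - {"dx": 17, "dy": -36, "dz": 0, "rx": -0.0455, "ry": -0.0614, "rz": -0.051, "gripper": 1}
    - {"dx": 0, "dy": 0, "dz": 0, "rx": 0, "ry": 0, "rz": 0, "gripper": 1}

```text
clock: 2.5
ee_pos: [0.4493, 0.2078, 0.2703]
tcp_rot: [0.212, 0.214, 0.952, -0.048]
force: [0.0, 1.1, -0.6]
opening: 1.0
gripper_force: 0.0
```

```bash
python3 -c "
from mv import *
x,A=grasp_pose([.497,.185,.126],-25,25); z=A.apply([0,0,1]); step(x-.12*z,A); step(x,A,25)
print(read_state()['q'])
p=snapshot('wrist'); cv2.imwrite('pics/w1.png',p['frame'])"
```

```text
clock 2.5 n 1 d/row [ -0.6  -0.3 -30.1] w/row [0.0009 0.001  0.0054] total [ -0.6  -0.3 -30.1] [0.001 0.001 0.005]
clock 2.5 n 6 d/row [  7.6  -3.6 -23.1] w/row [0.0001 0.0002 0.0009] total [  45.4  -21.8 -138.9] [0.001 0.001 0.005]
[-1.0464 -0.0227  0.1888  2.1472  0.5265  0.9618 -0.0224]
```

View pics/w1.png

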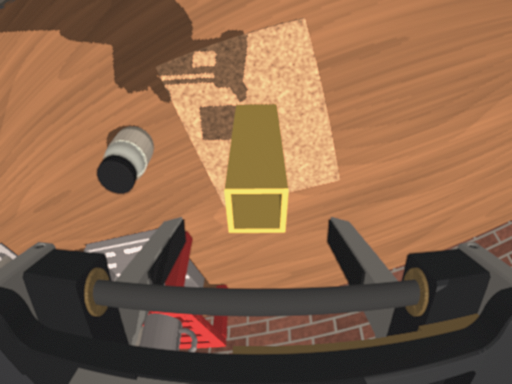

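The wrist picture shows the tub mouth at (257,210), centred between the fingertips at columns 185 and 330 and square to them. I'll descend and grip.

Emit:
servo_tool:
  steps:
    - {"dx": 0, "dy": 0, "dz": -30, "rx": 0, "ry": 0, "rz": 0.005, "gripper": 1}
    - {"dx": 9, "dy": -4.3, "dz": -21.8, "rx": 0, "ry": 0, "rz": 0, "gripper": 1}
    - {"dx": 9, "dy": -4.3, "dz": -21.8, "rx": 0, "ry": 0, "rz": 0, "gripper": 1}
    - {"dx": 9, "dy": -4.3, "dz": -21.8, "rx": 0, "ry": 0, "rz": 0, "gripper": 1}
    - {"dx": 9, "dy": -4.3, "dz": -21.8, "rx": 0, "ry": 0, "rz": 0, "gripper": 1}
    - {"dx": 9, "dy": -4.3, "dz": -21.8, "rx": 0, "ry": 0, "rz": 0, "gripper": 1}
    - {"dx": 0, "dy": 0, "dz": 0, "rx": 0, "ry": 0, "rz": 0, "gripper": 1}
    - {"dx": 0, "dy": 0, "dz": 0, "rx": 0, "ry": 0, "rz": 0, "gripper": -1}
    - {"dx": 0, "dy": 0, "dz": 0, "rx": 0, "ry": 0, "rz": 0, "gripper": -1}
    - {"dx": 0, "dy": 0, "dz": 0, "rx": 0, "ry": 0, "rz": 0, "gripper": -1}
    - {"dx": 0, "dy": 0, "dz": 0, "rx": 0, "ry": 0, "rz": 0, "gripper": -1}
    - {"dx": 0, "dy": 0, "dz": 0, "rx": 0, "ry": 0, "rz": 0, "gripper": -1}

```text
clock: 4.05
ee_pos: [0.4943, 0.188, 0.1317]
tcp_rot: [0.212, 0.211, 0.953, -0.047]
force: [-2.2, -0.5, 4.7]
opening: 0.576
gripper_force: 30.0
```

Emit:
servo_tool:
  steps:
    - {"dx": 0, "dy": 0, "dz": 12, "rx": 0, "ry": 0, "rz": 0, "gripper": -1}
    - {"dx": 2, "dy": 0, "dz": 12, "rx": 0, "ry": 0, "rz": 0.075, "gripper": -1}
    - {"dx": 2, "dy": 0, "dz": 12, "rx": 0, "ry": 0, "rz": 0.075, "gripper": -1}
    - {"dx": 2, "dy": 0, "dz": 12, "rx": 0, "ry": 0, "rz": 0.075, "gripper": -1}
    - {"dx": 2, "dy": 0, "dz": 0, "rx": 0, "ry": 0, "rz": 0.075, "gripper": -1}
    - {"dx": 2, "dy": 0, "dz": 0, "rx": 0.0146, "ry": 0.1039, "rz": 0, "gripper": -1}
    - {"dx": 2, "dy": 0, "dz": 0, "rx": 0.0146, "ry": 0.1039, "rz": 0, "gripper": -1}
    - {"dx": 2, "dy": 0, "dz": 0, "rx": 0.0146, "ry": 0.1039, "rz": 0, "gripper": -1}
    - {"dx": 2, "dy": 0, "dz": 0, "rx": 0.0146, "ry": 0.1039, "rz": 0, "gripper": -1}
    - {"dx": 2, "dy": 0, "dz": 0, "rx": 0.0146, "ry": 0.1039, "rz": 0, "gripper": -1}
    - {"dx": 2, "dy": 0, "dz": 0, "rx": 0.0146, "ry": 0.1039, "rz": 0, "gripper": -1}
    - {"dx": 2, "dy": 0, "dz": 0, "rx": 0.0146, "ry": 0.1039, "rz": 0, "gripper": -1}
    - {"dx": 2, "dy": 0, "dz": 0, "rx": 0.0146, "ry": 0.1039, "rz": 0, "gripper": -1}

```text
clock: 5.68
ee_pos: [0.5185, 0.1881, 0.1804]
tcp_rot: [-0.201, 0.066, 0.977, 0.016]
force: [0.2, 1.4, -2.9]
opening: 0.576
gripper_force: 30.0
```

```bash
cat > lay.py <<'E'
from mv import *
def lay_pose(mouth_mid, m_deg, alpha, tilt, off):
    m=d2(r(m_deg)); ax=np.cross(UP,m); T=R.from_rotvec(ax*r(tilt)); g=np.array(mouth_mid)+T.apply([0,0,off])
    x,A=grasp_pose(g,m_deg,alpha); A2=T*A; return g-.006*A2.apply([0,0,1]),A2
if __name__=="__main__":
    x,A=lay_pose([.505,.184,.075],-8,25,88,.03); step(x,A,40,.105); print(x,read_state()["q"])
E
python3 lay.py
```

```text
clock 5.675 n 7 d/row [  3.1  -1.3 -14.5] w/row [ 0.0128  0.0983 -0.0002] total [  21.5   -9.1 -101.7] [ 0.09   0.688 -0.002]
[0.54   0.1791 0.0788] [-0.4733  0.4976  0.171   1.6871 -0.263   1.3427  1.2377]
```

Emit:
servo_tool:
  steps:
    - {"dx": 3, "dy": -1.3, "dz": -8, "rx": 0.0128, "ry": 0.0983, "rz": 0, "gripper": -1}
    - {"dx": 3, "dy": -1.3, "dz": -10, "rx": 0.0128, "ry": 0.0983, "rz": 0, "gripper": -1}
    - {"dx": 3, "dy": -1.3, "dz": -12, "rx": 0.0128, "ry": 0.0983, "rz": 0, "gripper": -1}
    - {"dx": 3, "dy": -1.3, "dz": -14, "rx": 0.0128, "ry": 0.0983, "rz": 0, "gripper": -1}
    - {"dx": 3, "dy": -1.3, "dz": -15, "rx": 0.0128, "ry": 0.0983, "rz": 0, "gripper": -1}
    - {"dx": 3, "dy": -1.3, "dz": -15, "rx": 0.0128, "ry": 0.0983, "rz": 0, "gripper": -1}
    - {"dx": 3, "dy": -1.3, "dz": -15, "rx": 0.0128, "ry": 0.0983, "rz": 0, "gripper": -1}
    - {"dx": 0, "dy": 0, "dz": 0, "rx": 0, "ry": 0, "rz": 0, "gripper": -1}

```text
clock: 6.68
ee_pos: [0.5387, 0.1781, 0.0878]
tcp_rot: [-0.522, 0.059, 0.85, 0.035]
force: [-0.2, 0.2, -2.6]
opening: 0.576
gripper_force: 30.0
```

```bash
python3 -c "
from lay import *
x,A=lay_pose([.505,.184,.034],-8,25,89,.03); step(x,A,8,.105); print(x,read_state()['q'])
a=snapshot('scene'); cv2.imwrite('pics/s2.png',a['frame'][60:300,150:470])"
```

```text
clock 6.675 n 7 d/row [ 0.2  0.1 -7.2] w/row [ 0.0007  0.0023 -0.0002] total [  1.3   0.9 -50.7] [ 0.005  0.016 -0.002]
[0.54   0.1791 0.0372] [-0.2965  1.0386  0.1074  1.2611 -0.4043  1.9175  1.3327]
```

View pics/s2.png

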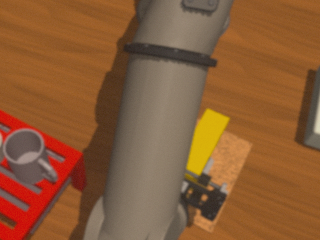

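The picture shows the tub held about level at (208,145), with its base towards the robot and the arm above it. I'll lower it onto the mat.

Emit:
servo_tool:
  steps:
    - {"dx": 0, "dy": 0, "dz": -12, "rx": 0, "ry": 0.005, "rz": 0, "gripper": -1}
    - {"dx": 0, "dy": 0, "dz": -12, "rx": 0, "ry": 0.005, "rz": 0, "gripper": -1}
    - {"dx": 0, "dy": 0, "dz": -10, "rx": 0, "ry": 0.005, "rz": 0, "gripper": -1}
    - {"dx": 0, "dy": 0, "dz": -7, "rx": 0, "ry": 0, "rz": 0, "gripper": -1}
    - {"dx": 0, "dy": 0, "dz": -4, "rx": 0, "ry": 0, "rz": 0, "gripper": -1}
    - {"dx": 0, "dy": 0, "dz": -3, "rx": 0, "ry": 0, "rz": 0, "gripper": -1}
    - {"dx": 0, "dy": 0, "dz": 0, "rx": 0, "ry": 0, "rz": 0, "gripper": -1}

```text
clock: 7.6
ee_pos: [0.5393, 0.1788, 0.0424]
tcp_rot: [-0.526, 0.059, 0.848, 0.035]
force: [0.1, 0.3, -2.2]
opening: 0.575
gripper_force: 30.0
```

Emit:
servo_tool:
  steps:
    - {"dx": 0, "dy": 0, "dz": -2.5, "rx": 0, "ry": 0, "rz": 0, "gripper": -1}
    - {"dx": 0, "dy": 0, "dz": -2, "rx": 0, "ry": 0, "rz": 0, "gripper": -1}
    - {"dx": 0, "dy": 0, "dz": -1.5, "rx": 0, "ry": 0, "rz": 0, "gripper": -1}
    - {"dx": 0, "dy": 0, "dz": 0, "rx": 0, "ry": 0, "rz": 0, "gripper": -1}

```text
clock: 8.1
ee_pos: [0.5393, 0.1788, 0.0368]
tcp_rot: [-0.526, 0.059, 0.847, 0.035]
force: [3.2, -0.5, 4.7]
opening: 0.575
gripper_force: 30.0
```

Emit:
servo_tool:
  steps:
    - {"dx": 0, "dy": 0, "dz": 0, "rx": 0, "ry": 0, "rz": 0, "gripper": 1}
    - {"dx": 0, "dy": 0, "dz": 0, "rx": 0, "ry": 0, "rz": 0, "gripper": 1}
    - {"dx": 0, "dy": 0, "dz": 0, "rx": 0, "ry": 0, "rz": 0, "gripper": 1}
    - {"dx": 0, "dy": 0, "dz": 0, "rx": 0, "ry": 0, "rz": 0, "gripper": 1}
    - {"dx": 0, "dy": 0, "dz": 0, "rx": 0, "ry": 0, "rz": 0, "gripper": 1}
    - {"dx": 0, "dy": 0, "dz": 0, "rx": 0, "ry": 0, "rz": 0, "gripper": 1}
    - {"dx": 4, "dy": -1, "dz": 8, "rx": 0, "ry": 0, "rz": 0, "gripper": 1}
    - {"dx": 9, "dy": -1, "dz": 20, "rx": 0, "ry": 0, "rz": 0, "gripper": 1}
    - {"dx": 9, "dy": -1, "dz": 30, "rx": 0, "ry": 0, "rz": 0, "gripper": 1}
    - {"dx": 0, "dy": 0, "dz": 40, "rx": 0, "ry": -0.1, "rz": 0, "gripper": 1}
    - {"dx": 0, "dy": 0, "dz": 40, "rx": 0, "ry": -0.12, "rz": 0, "gripper": 1}

```text
clock: 9.48
ee_pos: [0.5621, 0.1755, 0.1763]
tcp_rot: [-0.428, 0.055, 0.901, 0.041]
force: [0.5, 0.6, 0.5]
opening: 1.002
gripper_force: 0.0
```

```bash
python3 -c "
from lay import *
print(read_state()['q'],read_state()['clock'])
x,A=grasp_pose([.46,.19,.2],-8,28); step(x,A,45,.13)"
```

```text
[-0.3133  0.8466  0.1313  1.2962 -0.3746  1.8607  1.3237] 9.475
clock 9.475 n 11 d/row [-9.5  1.4  2.6] w/row [-0.0192 -0.1238 -0.002 ] total [-104.9   14.9   29. ] [-0.211 -1.362 -0.022]
```

Emit:
servo_tool:
  steps:
    - {"dx": -9.5, "dy": 1.4, "dz": 5, "rx": -0.0192, "ry": -0.1238, "rz": -0.002, "gripper": 1}
    - {"dx": -9.5, "dy": 1.4, "dz": 5, "rx": -0.0192, "ry": -0.1238, "rz": -0.002, "gripper": 1}
    - {"dx": -9.5, "dy": 1.4, "dz": 5, "rx": -0.0192, "ry": -0.1238, "rz": -0.002, "gripper": 1}
    - {"dx": -9.5, "dy": 1.4, "dz": 5, "rx": -0.0192, "ry": -0.1238, "rz": -0.002, "gripper": 1}
    - {"dx": -9.5, "dy": 1.4, "dz": 5, "rx": -0.0192, "ry": -0.1238, "rz": -0.002, "gripper": 1}
    - {"dx": -9.5, "dy": 1.4, "dz": 4, "rx": -0.0192, "ry": -0.1238, "rz": -0.002, "gripper": 1}
    - {"dx": -9.5, "dy": 1.4, "dz": 0, "rx": -0.0192, "ry": -0.1238, "rz": -0.002, "gripper": 1}
    - {"dx": -9.5, "dy": 1.4, "dz": 0, "rx": -0.0192, "ry": -0.1238, "rz": -0.002, "gripper": 1}
    - {"dx": -9.5, "dy": 1.4, "dz": 0, "rx": -0.0192, "ry": -0.1238, "rz": -0.002, "gripper": 1}
    - {"dx": -9.5, "dy": 1.4, "dz": 0, "rx": -0.0192, "ry": -0.1238, "rz": -0.002, "gripper": 1}
    - {"dx": -9.5, "dy": 1.4, "dz": 0, "rx": -0.0192, "ry": -0.1238, "rz": -0.002, "gripper": 1}
    - {"dx": 0, "dy": 0, "dz": 0, "rx": 0, "ry": 0, "rz": 0, "gripper": 1}

```text
clock: 10.98
ee_pos: [0.4574, 0.1906, 0.2042]
tcp_rot: [0.23, 0.068, 0.971, -0.018]
force: [0.5, -0.2, 0.3]
opening: 0.995
gripper_force: 0.0
```

```bash
cat > look.py <<'E'
from lay import *
import sys
s=read_state(); p=snapshot('wrist'); cv2.imwrite(sys.argv[1],p['frame'])
f=cv2.cvtColor(p['frame'],cv2.COLOR_BGR2HSV).astype(int); m=(f[...,0]>22)&(f[...,0]<36)&(f[...,1]>110)
v,u=np.nonzero(m&(p['z_map']>0)); zz=p['z_map'][v,u]
k=np.array([(u-p['cx']),(v-p['cy'])]).T; rr=np.hypot(*k.T); th=rr/p['fx']
d=np.c_[np.sin(th)*k[:,0]/rr,-np.sin(th)*k[:,1]/rr,-np.cos(th)]; C=d*(zz/np.cos(th))[:,None]
T=np.array(p['tool_from_camera']); X=C@T[:3,:3].T+T[:3,3]; W=rot(s['tcp_rot']).apply(X)+s['ee_pos']
W=W[(W[:,2]>.05)&(W[:,2]<.075)]
c,wh,a=cv2.minAreaRect((W[:,:2]*1000).astype(np.float32)); print('wrist top face',len(W),c,wh,a,np.median(W[:,2]))
for n in('top','scene'):
    b=snapshot(n); w=cloud(b); f=cv2.cvtColor(b['frame'],cv2.COLOR_BGR2HSV).astype(int)
    m=(f[...,0]>22)&(f[...,0]<36)&(f[...,1]>110)&(abs(w[...,2]-.06)<.008)&(abs(w[...,0]-.5)<.2)&(abs(w[...,1]-.18)<.15)
    if m.sum()>20: print(n,m.sum(),cv2.minAreaRect((w[m][:,:2]*1000).astype(np.float32)))
    for t in('tub_mid','tub_mouth','tub'):
        for x in place_of(b,t)[:1]: print(n,t,x['p'],atz(b,x['uv'],.033))
E
python3 look.py pics/w3.png; python3 -c "
from lay import *
x,A=grasp_pose([.46,.19,.2],-8,28); step(x,A,45,.13)"
```

```text
wrist top face 5881 (504.4342956542969, 185.37286376953125) (53.887611389160156, 179.0111083984375) 82.322265625 0.058441661889688246
top 1684 ((506.2746887207031, 183.00259399414062), (55.02960205078125, 177.6442413330078), 82.1609878540039)
top tub_mid 0.6 [0.5063 0.1876 0.033 ]
top tub 0.65 [0.4133 0.192  0.033 ]
scene 1616 ((504.2873840332031, 182.60020446777344), (54.0877685546875, 181.35009765625), 82.18277740478516)
scene tub_mid 0.68 [0.5035 0.1902 0.033 ]
scene tub_mouth 0.57 [0.5855 0.1696 0.033 ]
scene tub 0.96 [0.4142 0.1996 0.033 ]
clock 11.425 n 1 d/row [-1.4  0.6  2.2] w/row [ 0.0007 -0.0252  0.0033] total [-1.4  0.6  2.2] [ 0.001 -0.025  0.003]
```

View pics/w3.png

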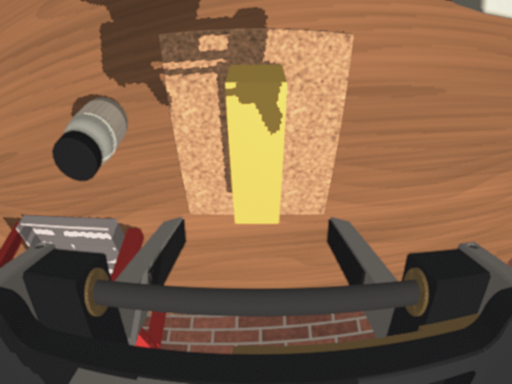

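The tub lies as wanted: centre (0.505, 0.184), direction -7.8°. In the picture it spans rows 65–222 at column 257, centred on the fingers. I'll regrip 75 mm from the base with a 30° lean.

```bash
python3 -c "
from lay import *
x,A=grasp_pose([.490,.186,.034],-7.8,30); print(x); step(x,A,30,.13)"
```

```text
[0.487  0.1864 0.0392]
clock 11.425 n 6 d/row [  4.7  -0.6 -27.3] w/row [-0.0007 -0.01    0.0011] total [  28.5   -3.4 -163.9] [-0.004 -0.06   0.007]
```

Emit:
servo_tool:
  steps:
    - {"dx": 14, "dy": -1.5, "dz": 0, "rx": 0, "ry": -0.03, "rz": 0.007, "gripper": 1}
    - {"dx": 14, "dy": -1.5, "dz": -30, "rx": 0, "ry": -0.03, "rz": 0, "gripper": 1}
    - {"dx": 0, "dy": 0, "dz": -40, "rx": 0, "ry": 0, "rz": 0, "gripper": 1}
    - {"dx": 0, "dy": 0, "dz": -40, "rx": 0, "ry": 0, "rz": 0, "gripper": 1}
    - {"dx": 0, "dy": 0, "dz": -30, "rx": 0, "ry": 0, "rz": 0, "gripper": 1}
    - {"dx": 0, "dy": 0, "dz": -24, "rx": 0, "ry": 0, "rz": 0, "gripper": 1}
    - {"dx": 0, "dy": 0, "dz": 0, "rx": 0, "ry": 0, "rz": 0, "gripper": 1}
    - {"dx": 0, "dy": 0, "dz": 0, "rx": 0, "ry": 0, "rz": 0, "gripper": 1}

```text
clock: 12.42
ee_pos: [0.4866, 0.1869, 0.0397]
tcp_rot: [0.259, 0.066, 0.964, -0.016]
force: [-0.3, -0.8, -1.2]
opening: 1.001
gripper_force: 0.0
```

Emit:
servo_tool:
  steps:
    - {"dx": 0, "dy": 0, "dz": 0, "rx": 0, "ry": 0, "rz": 0, "gripper": -1}
    - {"dx": 0, "dy": 0, "dz": 0, "rx": 0, "ry": 0, "rz": 0, "gripper": -1}
    - {"dx": 0, "dy": 0, "dz": 0, "rx": 0, "ry": 0, "rz": 0, "gripper": -1}
    - {"dx": 0, "dy": 0, "dz": 0, "rx": 0, "ry": 0, "rz": 0, "gripper": -1}
    - {"dx": 0, "dy": 0, "dz": 0, "rx": 0, "ry": 0, "rz": 0, "gripper": -1}
    - {"dx": 0, "dy": 0, "dz": 10, "rx": -0.0027, "ry": -0.02, "rz": 0, "gripper": -1}
    - {"dx": 0, "dy": 0, "dz": 20, "rx": -0.0027, "ry": -0.02, "rz": 0, "gripper": -1}
    - {"dx": 0, "dy": 0, "dz": 30, "rx": -0.0027, "ry": -0.02, "rz": 0, "gripper": -1}
    - {"dx": 0, "dy": 0, "dz": 30, "rx": -0.0027, "ry": -0.02, "rz": 0, "gripper": -1}
    - {"dx": 0, "dy": 0, "dz": 30, "rx": 0, "ry": 0, "rz": 0, "gripper": -1}
    - {"dx": 0, "dy": 0, "dz": 25, "rx": 0, "ry": 0, "rz": 0, "gripper": -1}
    - {"dx": 0, "dy": 0, "dz": 0, "rx": 0, "ry": 0, "rz": 0, "gripper": -1}

```text
clock: 13.92
ee_pos: [0.4863, 0.1874, 0.1857]
tcp_rot: [0.298, 0.065, 0.952, -0.017]
force: [-0.8, 0.0, -3.3]
opening: 0.573
gripper_force: 30.0
```

```bash
cat > tilt.py <<'E'
from lay import *
import sys
def tubcloud(p):
    w=cloud(p); f=cv2.cvtColor(p['frame'],cv2.COLOR_BGR2HSV).astype(int)
    m=(f[...,0]>22)&(f[...,0]<36)&(f[...,1]>110)&np.isfinite(w[...,2])&(w[...,2]>.02)
    n,l,st,_=cv2.connectedComponentsWithStats(m.astype(np.uint8)); k=1+np.argmax(st[1:,4]); return w[(l==k)]
s=read_state(); print(s['clock'],s['ee_pos'],s['tcp_rot'],s['q'],s['force'])
b=snapshot(sys.argv[1]); W=tubcloud(b)
m=d2(r(-7.7)); a=W@m; g=s['ee_pos']; 
for lo_ in np.arange(a.min(),a.max(),.03):
    k=W[(a>=lo_)&(a<lo_+.03)]; print(round((lo_+.015)-g@m,3),len(k),'ztop',np.percentile(k[:,2],95)) if len(k)>5 else 0
cv2.imwrite(sys.argv[2],b['frame'])
E
python3 tilt.py scene pics/s4.png
```

```text
13.925 [0.4863 0.1874 0.1857] [ 0.2978  0.0654  0.9522 -0.0167] [-1.0311  0.05    0.2383  2.3787  1.0057  0.5514 -0.1991] [-0.8256  0.034  -3.2954]
-0.057 187 ztop 0.204119743423493
-0.027 264 ztop 0.20675335881626802
0.003 321 ztop 0.20881111357124926
0.033 351 ztop 0.21128882232606033
0.063 384 ztop 0.21399180311824212
0.093 536 ztop 0.21626759012258553
0.123 39 ztop 0.1733038564536375
```

View pics/s4.png

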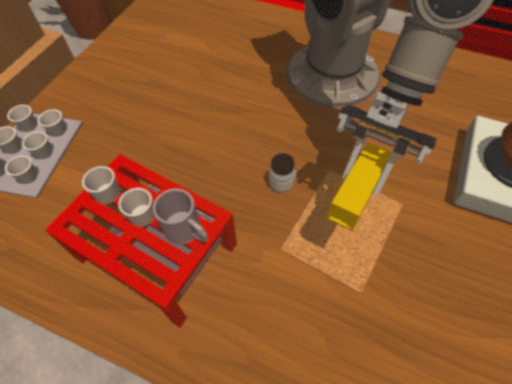

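The tub is held firmly at (360,190), slightly mouth-up with no slip. Joint 4 is near its limit, so I'll check the carry path in the kinematic model.

```bash
cat > carry.py <<'E'
from lay import *
def pose(g,md,lean,t): # t = mouth-down tilt deg, lean = lean at level
    m=d2(r(md)); T=R.from_rotvec(np.cross(UP,m)*r(t)); x,A=grasp_pose(g,md,lean); A=T*A; return np.array(g)-.006*A.apply([0,0,1]),A
if __name__=="__main__":
    s=read_state(); q=np.array(s['q']); x0,A0=fk(q*S,P); print(np.array(s['ee_pos'])-x0)
    for gx in(.45,.465,.48):
        q=np.array(s['q']); a=(x0,A0)
        for nm,w in (("lvl",([.488,.187,.2],-7.8,30,5)),("mid",([gx,.05,.2],-7.8,30,5)),("pre",([gx,-.157,.2],-7.7,30,5)),("pre2",([gx,-.157,.09],-7.7,30,2)),("in",([.542,-.167,.078],-7.7,30,2)),("tip",([.557,-.169,.121],-7.7,30,32))):
            b=pose(*w); q,e,an=go(q,*a,*b); a=b; print(gx,nm,round(e,1),round(an,3),q)
E
python3 carry.py; python3 -c "
from carry import *
step(*pose([.488,.187,.2],-7.8,30,3))"
```

```text
[ 0.0761 -0.0209  0.0254]
0.45 lvl 0.0 0.0 [-0.859   0.0642  0.299   2.1885  0.4297  0.5708  0.5454]
0.45 mid 0.0 0.0 [-0.7417 -0.1113  0.4484  2.3457  0.3906  0.5123  0.8452]
0.45 pre 0.0 0.0 [-0.7532 -0.1045  1.0161  2.3037 -0.0184  0.4672  1.7315]
0.45 pre2 2.3 0.012 [ 0.0275  0.1663  0.3014  2.399  -0.97    0.21    2.6703]
0.45 in 2.2 0.012 [ 0.0286  0.3286  0.2503  2.2221 -0.97    0.21    2.6013]
0.45 tip 0.0 0.0 [-0.3469  0.4899  0.6838  1.8869 -0.369   0.9319  1.9509]
0.465 lvl 0.0 0.0 [-0.859   0.0642  0.299   2.1885  0.4297  0.5708  0.5454]
0.465 mid 0.0 0.0 [-0.7299 -0.0768  0.4515  2.3182  0.3548  0.5016  0.8846]
0.465 pre 0.0 0.0 [-0.6419 -0.042   0.9168  2.2772 -0.1434  0.4687  1.8331]
0.465 pre2 1.8 0.01 [ 0.0102  0.19    0.3053  2.3721 -0.97    0.21    2.6531]
0.465 in 1.8 0.01 [ 0.0286  0.3286  0.2504  2.2221 -0.97    0.21    2.6013]
0.465 tip 0.0 0.0 [-0.3469  0.4899  0.6838  1.8869 -0.369   0.9319  1.9509]
0.48 lvl 0.0 0.0 [-0.859   0.0642  0.299   2.1885  0.4297  0.5708  0.5454]
0.48 mid 0.0 0.0 [-0.715  -0.0432  0.4507  2.2902  0.3177  0.493   0.9244]
0.48 pre 0.0 0.0 [-0.5322  0.0031  0.8103  2.2502 -0.2177  0.4726  1.8881]
0.48 pre2 1.2 0.007 [-0.0041  0.2133  0.3072  2.3452 -0.97    0.21    2.6369]
0.48 in 1.2 0.007 [ 0.0286  0.3286  0.2504  2.2221 -0.97    0.21    2.6013]
0.48 tip 0.0 0.0 [-0.3469  0.4899  0.6838  1.8869 -0.369   0.9319  1.9509]
clock 13.975 n 2 d/row [-0.4  0.1 10.4] w/row [ 0.0062  0.0667 -0.0005] total [-0.7  0.2 20.8] [ 0.012  0.133 -0.001]
```

```bash
cat > kin.py <<'E'
from h import *
from scipy.optimize import least_squares
np.set_printoptions(precision=4,suppress=True)
Z=lambda a:R.from_euler('z',a); Y=lambda a:R.from_euler('y',a)
def fk(q,p):
    off,h,l1,l2,l3,c=p[:6]; o=np.r_[p[6:],np.zeros(12)]
    A=Z(off+q[0]); X=np.array([0,0,h])+A.apply([o[0],o[1],0]); A=A*Y(q[1]); X=X+A.apply([o[2],o[3],l1])
    A=A*Z(q[2]); X=X+A.apply([o[4],o[5],0]); A=A*Y(q[3]); X=X+A.apply([o[6],o[7],l2])
    A=A*Z(q[4]);X=X+A.apply([o[8],o[9],0]); A=A*Y(q[5]); X=X+A.apply([o[10],o[11],0]); A=A*Z(q[6]+c); return X+A.apply([0,0,l3]),A
E
cat > fit2.py <<'E'
from kin import *
S=np.array([-1,1,-1,1,-1,1,-1])
D=[([-1.4035,.4261,.0739,1.606,-.0341,1.1108,-.0671],[.2103,.6414,.2304],[0,.1578,.9875,-.0001]),
([-1.061,.1438,.0965,1.9088,-.1937,.9581,.5918],[.331,.4596,.2713],[-.0255,.0565,.9933,.097]),
([-1.0464,-.0227,.1888,2.1472,.5265,.9618,-.0224],[.4493,.2078,.2703],[.212,.214,.952,-.048]),
([-.4733,.4976,.171,1.6871,-.263,1.3427,1.2377],[.5185,.1881,.1804],[-.201,.066,.977,.016]),
([-.2965,1.0386,.1074,1.2611,-.4043,1.9175,1.3327],[.5387,.1781,.0878],[-.522,.059,.850,.035]),
([-.3133,.8466,.1313,1.2962,-.3746,1.8607,1.3237],[.5621,.1755,.1763],[-.428,.055,.901,.041]),
([-1.0311,.05,.2383,2.3787,1.0057,.5514,-.1991],[.4863,.1874,.1857],[.2978,.0654,.9522,-.0167])]
p0=np.r_[-.09,.24,.5,.5,.24,1.49,np.zeros(12)]
def res(p):
    o=[]
    for q,x,rr in D:
        X,A=fk(np.array(q)*S,p); o+=list(X-x)+list((A.inv()*rot(rr)).as_rotvec())
    return o+list(.003*(p-p0))
b=least_squares(res,p0); print(b.x,np.abs(b.fun[:42]).reshape(-1,6)); np.save("P.npy",b.x)
E
python3 fit2.py; sed -i 's/^P=np.array([^;]*;/P=np.load("P.npy");/' plan.py; head -3 plan.py; python3 carry.py
```

```text
[ 0.0001  0.2836  0.5548  0.4934  0.3404  1.5709 -0.0001 -0.0139  0.0003
 -0.0139 -0.0001 -0.0182  0.0001 -0.0182 -0.0001 -0.0001  0.0001 -0.0001] [[0.     0.     0.     0.0001 0.0001 0.0001]
 [0.     0.     0.     0.     0.     0.    ]
 [0.     0.     0.     0.0006 0.0008 0.0004]
 [0.     0.0001 0.     0.0007 0.0006 0.0006]
 [0.     0.     0.     0.0004 0.0008 0.0006]
 [0.     0.0001 0.     0.0003 0.0006 0.0005]
 [0.     0.     0.     0.0001 0.     0.0001]]
from kin import *
P=np.load("P.npy"); S=np.array([-1,1,-1,1,-1,1,-1])
lo=np.array([-2.85,-.5,-1.23,.21,-1.02,.16,-2.73])+.05; hi=np.array([2.85,2.14,1.37,2.46,4.16,2.05,2.73])-.05
[0.     0.0001 0.    ]
0.45 lvl 0.0 0.0 [-0.9639  0.0313  0.2678  2.2587  0.5502  0.6229  0.3226]
0.45 mid 0.1 0.0 [-0.6103 -0.1398  0.1641  2.41    0.5028  0.554   0.6022]
0.45 pre 0.1 0.0 [-0.0251 -0.1008  0.2418  2.3768 -0.0296  0.4281  1.6813]
0.45 pre2 9.8 0.037 [ 1.3254  0.3534 -1.18    2.41    1.1534  0.2926  0.61  ]
0.45 in 6.3 0.024 [ 1.1557  0.5274 -1.1131  2.2874  1.436   0.4286  0.3549]
0.45 tip 0.0 0.0 [ 1.0168  0.695  -1.1598  1.8359  0.69
[... 235 characters left out ...]
536  1.4243]
0.465 pre2 4.1 0.016 [ 1.2997  0.3769 -1.18    2.41    1.3029  0.3097  0.4541]
0.465 in 1.2 0.004 [ 1.1556  0.5273 -1.113   2.2874  1.436   0.4286  0.3549]
0.465 tip 0.0 0.0 [ 1.0168  0.695  -1.1598  1.8359  0.6965  1.136   1.0351]
0.48 lvl 0.0 0.0 [-0.9639  0.0313  0.2678  2.2587  0.5502  0.6229  0.3226]
0.48 mid 0.0 0.0 [-0.8347 -0.1027  0.4208  2.3714  0.5251  0.544   0.6174]
0.48 pre 0.0 0.0 [-0.8597 -0.1789  1.0142  2.3554  0.3016  0.4592  1.3749]
0.48 pre2 11.2 0.062 [-0.1966  0.2055  0.4877  2.41   -0.97    0.21    2.6258]
0.48 in 9.9 0.059 [-0.1432  0.3068  0.4145  2.3046 -0.97    0.21    2.5881]
0.48 tip 1.5 0.01 [-0.4553  0.5548  0.8625  1.9203 -0.5089  0.941   2.0949]
```

```bash
cat > c2.py <<'E'
from carry import *
s=read_state()
for lean in(30,25,20,15):
    q=np.array(s['q']); a=(np.array(s['ee_pos']),rot(s['tcp_rot'])); 
    for nm,w in (("lvl",([.488,.187,.22],-7.8,lean,-3)),("mid",([.49,.05,.22],-7.8,lean,-3)),("pre",([.49,-.16,.22],-7.7,lean,-3)),("pre2",([.495,-.160,.088],-7.7,lean,0)),("in",([.542,-.167,.088],-7.7,lean,0)),("tip",([.557,-.169,.121],-7.7,lean,32))):
        b=pose(*w); q,e,an=go(q,*a,*b); a=b; print(lean,nm,round(e,1),round(an,3),q)
E
python3 c2.py
```

```text
30 lvl 0.0 0.0 [-1.0291 -0.0236  0.2383  2.3201  0.8234  0.6439  0.0201]
30 mid 0.1 0.0 [-0.5109 -0.1245  0.0551  2.41    0.7453  0.4745  0.3729]
30 pre 0.1 0.0 [ 0.0019 -0.0976  0.21    2.3842 -0.0887  0.2796  1.7313]
30 pre2 14.0 0.084 [-0.2289  0.2086  0.5164  2.3983 -0.97    0.21    2.6175]
30 in 13.7 0.083 [-0.1513  0.2789  0.426   2.3116 -0.97    0.21    2.5939]
30 tip 3.5 0.023 [-0.4578  0.5566  0.8666  1.9204 -0.5121  0.942   2.0979]
25 lvl 0.0 0.0 [-0.9989 -0.0121  0.2644  2.2684  0.6354  0.6557  0.2341]
25 mid 0.0 0.0 [-0.8761 -0.1419  0.4362  2.3672  0.6165  0.565   0.5326]
25 pre 0.0 0.0 [-0.9066 -0.2735  1.0102  2.3509  0.4976  0.4884  1.1914]
25 pre2 3.0 0.018 [-0.2832  0.2399  0.5617  2.3967 -0.97    0.21    2.5984]
25 in 2.8 0.017 [-0.2055  0.3042  0.4732  2.3122 -0.97    0.21    2.5765]
25 tip 0.0 0.0 [-0.4362  0.6102  0.8627  1.8531 -0.4936  1.0498  2.0811]
20 lvl 0.0 0.0 [-0.9636  0.0085  0.2846  2.2155  0.4604  0.6881  0.4305]
20 mid 0.0 0.0 [-0.837  -0.1047  0.4466  2.3069  0.4245  0.6176  0.7403]
20 pre 0.0 0.0 [-0.8114 -0.1523  0.9734  2.2876  0.2074  0.546   1.4625]
20 pre2 0.0 0.0 [-0.3626  0.2729  0.6518  2.3542 -0.7613  0.2935  2.3822]
20 in 0.0 0.0 [-0.3351  0.347   0.632   2.258  -0.7829  0.3372  2.3801]
20 tip 0.0 0.0 [-0.3977  0.6524  0.8302  1.7852 -0.4594  1.1483  2.0508]
15 lvl 0.0 0.0 [-0.9215  0.0369  0.2966  2.1615  0.3064  0.738   0.6021]
15 mid 0.0 0.0 [-0.7844 -0.0595  0.4423  2.246   0.2664  0.6851  0.9109]
15 pre 0.0 0.0 [-0.6125 -0.041   0.8208  2.221   0.01    0.6353  1.6418]
15 pre2 0.0 0.0 [-0.3251  0.2903  0.6089  2.2896 -0.5196  0.3949  2.1388]
15 in 0.0 0.0 [-0.2931  0.3616  0.5838  2.1917 -0.5492  0.4355  2.1477]
15 tip 0.0 0.0 [-0.29    0.6516  0.6794  1.7136 -0.3529  1.224   1.9523]
```

The 30° lean is too folded for the level insertion, but 16° fits well. I'll set the tub back down and regrip with less lean.

Emit:
servo_tool:
  steps:
    - {"dx": 0, "dy": 0, "dz": -35, "rx": 0, "ry": 0, "rz": 0, "gripper": -1}
    - {"dx": 0, "dy": 0, "dz": -35, "rx": 0, "ry": 0, "rz": 0, "gripper": -1}
    - {"dx": 0, "dy": 0, "dz": -30, "rx": 0.0027, "ry": 0.02, "rz": 0, "gripper": -1}
    - {"dx": 0, "dy": 0, "dz": -22, "rx": 0.0027, "ry": 0.02, "rz": 0, "gripper": -1}
    - {"dx": 0, "dy": 0, "dz": -14, "rx": 0.0027, "ry": 0.02, "rz": 0, "gripper": -1}
    - {"dx": 0, "dy": 0, "dz": -6, "rx": 0.0027, "ry": 0.02, "rz": 0, "gripper": -1}
    - {"dx": 0, "dy": 0, "dz": -3, "rx": 0, "ry": 0, "rz": 0, "gripper": -1}
    - {"dx": 0, "dy": 0, "dz": -1.5, "rx": 0, "ry": 0, "rz": 0, "gripper": -1}
    - {"dx": 0, "dy": 0, "dz": 0, "rx": 0, "ry": 0, "rz": 0, "gripper": 1}
    - {"dx": 0, "dy": 0, "dz": 0, "rx": 0, "ry": 0, "rz": 0, "gripper": 1}
    - {"dx": 0, "dy": 0, "dz": 0, "rx": 0, "ry": 0, "rz": 0, "gripper": 1}

```text
clock: 15.35
ee_pos: [0.4863, 0.1872, 0.0378]
tcp_rot: [0.259, 0.066, 0.964, -0.015]
force: [0.3, -0.3, -0.2]
opening: 0.855
gripper_force: 0.0
```

```bash
python3 -c "
from carry import *
step(*pose([.488,.186,.035],-7.8,16,0),40,.08)"
```

```text
clock 15.35 n 4 d/row [ 0.  -0.2  0.7] w/row [ 0.0072  0.0608 -0.0002] total [ 0.1 -0.9  3. ] [ 0.029  0.243 -0.001]
```

Turn in place, regrip, and lift slightly mouth-up.

Emit:
servo_tool:
  steps:
    - {"dx": 0, "dy": -0.2, "dz": 0.7, "rx": 0.0072, "ry": 0.0608, "rz": 0, "gripper": 1}
    - {"dx": 0, "dy": -0.2, "dz": 0.7, "rx": 0.0072, "ry": 0.0608, "rz": 0, "gripper": 1}
    - {"dx": 0, "dy": -0.2, "dz": 0.7, "rx": 0.0072, "ry": 0.0608, "rz": 0, "gripper": 1}
    - {"dx": 0, "dy": -0.2, "dz": 0.7, "rx": 0.0072, "ry": 0.0608, "rz": 0, "gripper": 1}
    - {"dx": 0, "dy": 0, "dz": 0, "rx": 0, "ry": 0, "rz": 0, "gripper": 1}
    - {"dx": 0, "dy": 0, "dz": 0, "rx": 0, "ry": 0, "rz": 0, "gripper": -1}
    - {"dx": 0, "dy": 0, "dz": 0, "rx": 0, "ry": 0, "rz": 0, "gripper": -1}
    - {"dx": 0, "dy": 0, "dz": 0, "rx": 0, "ry": 0, "rz": 0, "gripper": -1}
    - {"dx": 0, "dy": 0, "dz": 0, "rx": 0, "ry": 0, "rz": 0, "gripper": -1}
    - {"dx": 0, "dy": 0, "dz": 0, "rx": 0, "ry": 0, "rz": 0, "gripper": -1}
    - {"dx": 0, "dy": 0, "dz": 10, "rx": -0.0027, "ry": -0.02, "rz": 0, "gripper": -1}
    - {"dx": 0, "dy": 0, "dz": 20, "rx": -0.0027, "ry": -0.02, "rz": 0, "gripper": -1}
    - {"dx": 0, "dy": 0, "dz": 30, "rx": -0.0027, "ry": -0.02, "rz": 0, "gripper": -1}
    - {"dx": 0, "dy": 0, "dz": 40, "rx": 0, "ry": 0, "rz": 0, "gripper": -1}
    - {"dx": 0, "dy": 0, "dz": 40, "rx": 0, "ry": 0, "rz": 0, "gripper": -1}
    - {"dx": 0, "dy": 0, "dz": 40, "rx": 0, "ry": 0, "rz": 0, "gripper": -1}

```text
clock: 17.35
ee_pos: [0.4856, 0.183, 0.2209]
tcp_rot: [0.189, 0.068, 0.979, -0.017]
force: [0.5, 0.2, -3.0]
opening: 0.575
gripper_force: 29.9
```

```bash
sed -i 's/(30,25,20,15)/(16,)/' c2.py; python3 c2.py; python3 -c "
from carry import *
s=read_state(); print(s['opening'],s['ee_pos'],s['force'])
step(*pose([.485,-.16,.22],-7.7,16,-3),40,.08)"
```

```text
16 lvl 0.0 0.0 [-0.5996  0.0442 -0.0459  2.1558  0.3528  0.7333  0.5506]
16 mid 0.0 0.0 [-0.4485 -0.0431  0.1067  2.2426  0.2539  0.6606  0.9145]
16 pre 0.0 0.0 [-0.2336 -0.0215  0.441   2.2196 -0.0261  0.6108  1.664 ]
16 pre2 0.0 0.0 [-0.099   0.2532  0.3409  2.2914 -0.3199  0.3478  1.9432]
16 in 0.0 0.0 [-0.0857  0.3206  0.3296  2.1942 -0.3378  0.3825  1.9478]
16 tip 0.0 0.0 [-0.1233  0.5763  0.4212  1.7166 -0.2036  1.1799  1.8092]
0.5750503150294121 [0.4856 0.183  0.2209] [ 0.5446  0.1737 -2.9819]
clock 17.35 n 9 d/row [ -0.3 -38.1   0.5] w/row [0.0016 0.0055 0.0006] total [  -2.5 -342.7    4.8] [0.015 0.049 0.005]
```

Emit:
servo_tool:
  steps:
    - {"dx": 0, "dy": -25, "dz": 0, "rx": 0, "ry": 0, "rz": 0, "gripper": -1}
    - {"dx": 0, "dy": -38, "dz": 0, "rx": 0, "ry": 0, "rz": 0, "gripper": -1}
    - {"dx": 0, "dy": -38, "dz": 0, "rx": 0, "ry": 0, "rz": 0, "gripper": -1}
    - {"dx": 0, "dy": -38, "dz": 0, "rx": 0, "ry": 0, "rz": 0, "gripper": -1}
    - {"dx": 0, "dy": -38, "dz": 0, "rx": 0, "ry": 0, "rz": 0, "gripper": -1}
    - {"dx": 0, "dy": -38, "dz": 0, "rx": 0, "ry": 0, "rz": 0, "gripper": -1}
    - {"dx": 0, "dy": -38, "dz": 0, "rx": 0, "ry": 0, "rz": 0, "gripper": -1}
    - {"dx": 0, "dy": -38, "dz": 0, "rx": 0, "ry": 0, "rz": 0, "gripper": -1}
    - {"dx": 0, "dy": -32, "dz": 0, "rx": 0, "ry": 0, "rz": 0, "gripper": -1}
    - {"dx": 0, "dy": -18, "dz": 0, "rx": 0, "ry": 0, "rz": 0, "gripper": -1}
    - {"dx": 0, "dy": 0, "dz": 0, "rx": 0, "ry": 0, "rz": 0, "gripper": -1}

```text
clock: 18.73
ee_pos: [0.4853, -0.1584, 0.2191]
tcp_rot: [0.189, 0.069, 0.979, -0.017]
force: [-0.7, -0.3, -3.7]
opening: 0.576
gripper_force: 29.9
```

```bash
python3 tilt.py scene pics/s5.png; python3 -c "
from carry import *
s=read_state(); z=rot(s['tcp_rot']).as_matrix(); print(z)
step(*pose([.495,-.16,.088],-7.7,16,0),30,.08)
b=snapshot('scene')
for n in('tub_mouth','tub','crate_edge'):
  for x in place_of(b,n)[:1]: print(n,x, atz(b,x['uv'],.13 if n[0]=='c' else .225))
"
```

```text
18.725 [ 0.4853 -0.1584  0.2191] [ 0.1888  0.0686  0.9795 -0.0172] [-0.283  -0.0467  0.4764  2.2711  0.0155  0.5308  1.6162] [-0.6518 -0.2854 -3.6905]
-0.041 94 ztop 0.23927171127125904
-0.011 225 ztop 0.24137178127620815
0.019 311 ztop 0.24287205174852827
0.049 315 ztop 0.24475614216348549
0.079 366 ztop 0.24662949516172664
0.109 252 ztop 0.24724837600478405
[[-0.9195  0.1396  0.3676]
 [ 0.1267  0.9902 -0.059 ]
 [-0.3722 -0.0077 -0.9281]]
clock 18.775 n 5 d/row [  1.6  -0.5 -25.1] w/row [0.0043 0.02   0.0011] total [   7.9   -2.3 -125.3] [0.022 0.1   0.005]
tub_mouth {'uv': [181.4, 148.5], 'p': 0.77} [ 0.5892 -0.1636  0.225 ]
tub {'uv': [227.8, 101.0], 'p': 0.85} [ 0.436  -0.1349  0.225 ]
crate_edge {'uv': [174.7, 183.5], 'p': 0.55} [ 0.6193 -0.1827  0.13  ]
```

View pics/s5.png

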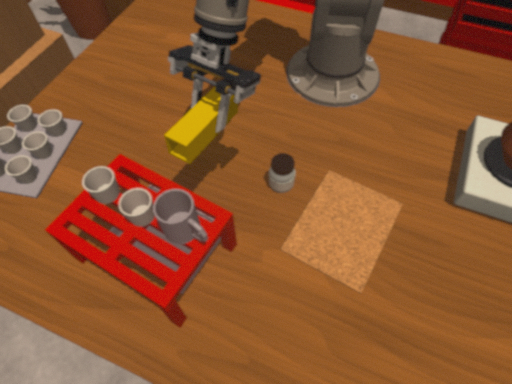

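The tub is over the front of the crate at (200,125), mouth-up 3.3°, so its level lean is 18.5°. Next I'll plan the descent and insertion.

```bash
sed -i 's/(16,)/(18.5,)/; s/for nm,w in (("lvl".*("pre2"/for nm,w in (("pre2"/; s/lean,0)/lean,-1)/g' c2.py; python3 c2.py; python3 -c "
from carry import *
a=pose([.495,-.16,.086],-7.7,18.5,-1); step(*a,25,.08)
S0=dict(ee_pos=a[0],tcp_rot=np.roll(a[1].as_quat(),1),clock=0)
b=pose([.543,-.1665,.086],-7.7,18.5,-1); step(*b,12,.08,s=S0)
S0=dict(ee_pos=b[0],tcp_rot=np.roll(b[1].as_quat(),1),clock=0)
for t in (12,25,32):
  m=d2(r(-7.7)); mo=np.array([.543,-.1665,.086])+.105*m; mo[2]-=.018*min(1,t/25); D=np.cos(r(t))*m-np.sin(r(t))*UP
  c=pose(mo-.105*D,-7.7,18.5,t); step(*c,15,.07,s=S0); S0=dict(ee_pos=c[0],tcp_rot=np.roll(c[1].as_quat(),1),clock=0)
print(c[0],c[1].apply([0,0,1]),mo)
"
```

```text
18.5 pre2 0.0 0.0 [-0.0779  0.2364  0.3176  2.3345 -0.4017  0.2616  2.0272]
18.5 in 0.0 0.0 [-0.0699  0.3034  0.311   2.2386 -0.4134  0.2957  2.0254]
18.5 tip 0.0 0.0 [-0.1507  0.5559  0.4543  1.7514 -0.2238  1.1301  1.8275]
clock 18.975 n 6 d/row [  1.2  -0.5 -21.3] w/row [0.0022 0.0067 0.0005] total [   7.    -3.1 -127.5] [0.013 0.04  0.003]
clock 0 n 5 d/row [ 9.6 -1.3  0. ] w/row [0. 0. 0.] total [48.  -6.5  0. ] [0. 0. 0.]
clock 0 n 4 d/row [ 0.9 -0.1  3.4] w/row [ 0.0076  0.0562 -0.    ] total [ 3.6 -0.5 13.5] [ 0.03   0.225 -0.   ]
clock 0 n 4 d/row [ 2.2 -0.3  3.3] w/row [ 0.0076  0.0562 -0.    ] total [ 8.8 -1.2 13.2] [ 0.03   0.225 -0.   ]
clock 0 n 2 d/row [ 3.4 -0.5  5.6] w/row [0.0082 0.0605 0.    ] total [ 6.8 -0.9 11.1] [0.016 0.121 0.   ]
[ 0.5602 -0.1688  0.1295] [-0.2313  0.0313 -0.9724] [ 0.6471 -0.1806  0.068 ]
```

Emit:
servo_tool:
  steps:
    - {"dx": 1, "dy": -0.5, "dz": -21, "rx": 0.0022, "ry": 0.0067, "rz": 0, "gripper": -1}
    - {"dx": 1, "dy": -0.5, "dz": -22, "rx": 0.0022, "ry": 0.0067, "rz": 0, "gripper": -1}
    - {"dx": 1, "dy": -0.5, "dz": -22, "rx": 0.0022, "ry": 0.0067, "rz": 0, "gripper": -1}
    - {"dx": 1, "dy": -0.5, "dz": -22, "rx": 0.0022, "ry": 0.0067, "rz": 0, "gripper": -1}
    - {"dx": 1, "dy": -0.5, "dz": -21, "rx": 0.0022, "ry": 0.0067, "rz": 0, "gripper": -1}
    - {"dx": 1, "dy": -0.5, "dz": -15, "rx": 0.0022, "ry": 0.0067, "rz": 0, "gripper": -1}
    - {"dx": 0, "dy": 0, "dz": -4, "rx": 0, "ry": 0, "rz": 0, "gripper": -1}
    - {"dx": 0, "dy": 0, "dz": 0, "rx": 0, "ry": 0, "rz": 0, "gripper": -1}

```text
clock: 19.98
ee_pos: [0.4921, -0.1603, 0.0923]
tcp_rot: [0.169, 0.068, 0.983, -0.012]
force: [0.2, -0.5, -2.3]
opening: 0.573
gripper_force: 29.9
```

```bash
python3 tilt.py scene /tmp/x.png; python3 -c "
from carry import *
step(*pose([.543,-.1665,.086],-7.7,18.5,-1),12,.08)"
```

```text
19.975 [ 0.4921 -0.1603  0.0923] [ 0.1689  0.0682  0.9832 -0.0119] [-0.1109  0.2407  0.356   2.3385 -0.4424  0.2603  2.0638] [ 0.1878 -0.4991 -2.3294]
-0.031 100 ztop 0.11471705691789062
-0.001 217 ztop 0.11520559804171919
0.029 301 ztop 0.11544140154605853
0.059 296 ztop 0.11625447507565925
0.089 301 ztop 0.11677318778809731
0.119 44 ztop 0.1169959489541946
clock 20.025 n 5 d/row [ 9.7 -1.2 -0.2] w/row [0.0001 0.0001 0.0008] total [48.7 -5.9 -1. ] [0.    0.    0.004]
```

Emit:
servo_tool:
  steps:
    - {"dx": 9, "dy": -1.2, "dz": -3, "rx": 0, "ry": 0, "rz": 0.004, "gripper": -1}
    - {"dx": 10, "dy": -1.2, "dz": -1, "rx": 0, "ry": 0, "rz": 0, "gripper": -1}
    - {"dx": 10, "dy": -1.2, "dz": 0, "rx": 0, "ry": 0, "rz": 0, "gripper": -1}
    - {"dx": 10, "dy": -1.2, "dz": 0, "rx": 0, "ry": 0, "rz": 0, "gripper": -1}
    - {"dx": 9, "dy": -1.2, "dz": 0, "rx": 0, "ry": 0, "rz": 0, "gripper": -1}
    - {"dx": 0, "dy": 0, "dz": 0, "rx": 0, "ry": 0, "rz": 0, "gripper": -1}

```text
clock: 20.78
ee_pos: [0.5408, -0.1665, 0.0882]
tcp_rot: [0.169, 0.066, 0.983, -0.012]
force: [-0.1, 0.8, -3.9]
opening: 0.574
gripper_force: 29.9
```

Emit:
servo_tool:
  steps:
    - {"dx": 1, "dy": -0.1, "dz": 3.4, "rx": 0.0076, "ry": 0.0562, "rz": 0, "gripper": -1}
    - {"dx": 1, "dy": -0.1, "dz": 3.4, "rx": 0.0076, "ry": 0.0562, "rz": 0, "gripper": -1}
    - {"dx": 1, "dy": -0.1, "dz": 3.4, "rx": 0.0076, "ry": 0.0562, "rz": 0, "gripper": -1}
    - {"dx": 1, "dy": -0.1, "dz": 3.4, "rx": 0.0076, "ry": 0.0562, "rz": 0, "gripper": -1}
    - {"dx": 2.2, "dy": -0.3, "dz": 3.4, "rx": 0.0076, "ry": 0.0562, "rz": 0, "gripper": -1}
    - {"dx": 2.2, "dy": -0.3, "dz": 3.4, "rx": 0.0076, "ry": 0.0562, "rz": 0, "gripper": -1}
    - {"dx": 2.2, "dy": -0.3, "dz": 3.4, "rx": 0.0076, "ry": 0.0562, "rz": 0, "gripper": -1}
    - {"dx": 2.2, "dy": -0.3, "dz": 3.4, "rx": 0.0076, "ry": 0.0562, "rz": 0, "gripper": -1}
    - {"dx": 3.4, "dy": -0.5, "dz": 5.6, "rx": 0.0082, "ry": 0.0605, "rz": 0, "gripper": -1}
    - {"dx": 3.4, "dy": -0.5, "dz": 5.6, "rx": 0.0082, "ry": 0.0605, "rz": 0, "gripper": -1}
    - {"dx": 0, "dy": 0, "dz": 0, "rx": 0, "ry": 0, "rz": 0, "gripper": -1}
    - {"dx": 0, "dy": 0, "dz": 0, "rx": 0, "ry": 0, "rz": 0, "gripper": -1}
    - {"dx": 0, "dy": 0, "dz": 0, "rx": 0, "ry": 0, "rz": 0, "gripper": -1}
    - {"dx": 0, "dy": 0, "dz": 0, "rx": 0, "ry": 0, "rz": 0, "gripper": -1}
    - {"dx": 0, "dy": 0, "dz": 0, "rx": 0, "ry": 0, "rz": 0, "gripper": -1}
    - {"dx": 0, "dy": 0, "dz": 0, "rx": 0, "ry": 0, "rz": 0, "gripper": -1}
    - {"dx": 0, "dy": 0, "dz": 0, "rx": 0, "ry": 0, "rz": 0, "gripper": -1}

```text
clock: 22.9
ee_pos: [0.5597, -0.1691, 0.1266]
tcp_rot: [-0.117, 0.067, 0.991, 0.008]
force: [-0.1, -0.2, -1.6]
opening: 0.575
gripper_force: 29.9
```

```bash
cat > limes.py <<'E'
from carry import *
import sys
s=read_state(); print(s['clock'],s['ee_pos'],s['force'],rot(s['tcp_rot']).apply([0,0,1]))
I=[]
o=np.array([.6955,-.188]); X=d2(r(-7.65))[:2]; Yv=np.array([-X[1],X[0]])
for n in('top','scene'):
    b=snapshot(n); w=cloud(b); f=cv2.cvtColor(b['frame'],cv2.COLOR_BGR2HSV).astype(int)
    m=((f[...,0]>36)&(f[...,0]<75)&(f[...,1]>90)&(w[...,0]>.4)).astype(np.uint8)
    k,l,st,ce=cv2.connectedComponentsWithStats(m)
    for i in range(1,k):
        if st[i,4]>8: c=np.nanmedian(w[l==i],0); print(n,'green',st[i,4],ce[i],c,'tray xy',(c[:2]-o)@X,(c[:2]-o)@Yv)
    for x in place_of(b,'lime0')[:4]:
        c=atz(b,x['uv'],.025); print(n,x,(c[:2]-o)@X,(c[:2]-o)@Yv)
    I.append(b['frame'])
t=I[0][70:240,270:470]; u=I[1][80:330,20:270]
cv2.imwrite(sys.argv[1],np.hstack([cv2.resize(t,(470,400)),cv2.resize(u,(330,400))]))
E
python3 limes.py pics/l1.png
```

```text
22.9 [ 0.5597 -0.1691  0.1266] [-0.087  -0.1544 -1.6259] [-0.2313  0.0308 -0.9724]
top green 26 [342.8077 109.6154] [ 0.7675 -0.1812  0.0456] tray xy 0.07044892307219792 0.016275359634337835
top green 84 [302.8571 163.119 ] [ 0.6492 -0.0926  0.0407] tray xy -0.05857938455275457 0.08843823011547804
top {'uv': [340.8, 114.9], 'p': 0.61} 0.0674960551510873 0.013269729867873923
top {'uv': [306.0, 162.9], 'p': 0.55} -0.05347511669282943 0.07973905939930027
scene {'uv': [157.4, 228.9], 'p': 0.59} -6.203040158697412e-05 -0.02238938337822289
scene {'uv': [149.3, 256.2], 'p': 0.5} 0.062388775869512775 0.004775137485241173
```

View pics/l1.png

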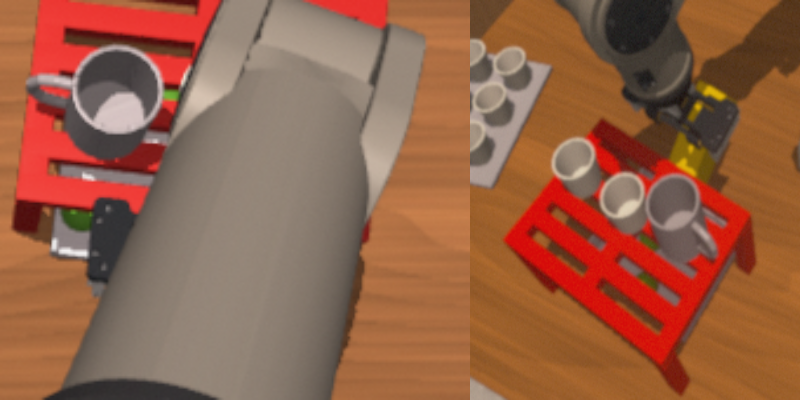

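The pictures show green limes in the tray: in the top view one at the front-left (75,218) and one behind the pitcher (170,95), and in the scene view through the slots at (650,250). The wrist load fell by about 1.5 N, which matches three limes. I'll hold a moment longer, then level and back out.

Emit:
servo_tool:
  steps:
    - {"dx": 0, "dy": 0, "dz": 0, "rx": 0, "ry": 0, "rz": 0, "gripper": -1}
    - {"dx": 0, "dy": 0, "dz": 0, "rx": 0, "ry": 0, "rz": 0, "gripper": -1}
    - {"dx": 0, "dy": 0, "dz": 0, "rx": 0, "ry": 0, "rz": 0, "gripper": -1}
    - {"dx": 0, "dy": 0, "dz": 0, "rx": 0, "ry": 0, "rz": 0, "gripper": -1}
    - {"dx": 0, "dy": 0, "dz": 0, "rx": 0, "ry": 0, "rz": 0, "gripper": -1}
    - {"dx": 0, "dy": 0, "dz": 0, "rx": 0, "ry": 0, "rz": 0, "gripper": -1}
    - {"dx": -3.4, "dy": 0.5, "dz": -5.6, "rx": -0.0082, "ry": -0.0605, "rz": 0, "gripper": -1}
    - {"dx": -3.4, "dy": 0.5, "dz": -5.6, "rx": -0.0082, "ry": -0.0605, "rz": 0, "gripper": -1}
    - {"dx": -2.2, "dy": 0.3, "dz": -3.4, "rx": -0.0076, "ry": -0.0562, "rz": 0, "gripper": -1}
    - {"dx": -2.2, "dy": 0.3, "dz": -3.4, "rx": -0.0076, "ry": -0.0562, "rz": 0, "gripper": -1}
    - {"dx": -2.2, "dy": 0.3, "dz": -3.4, "rx": -0.0076, "ry": -0.0562, "rz": 0, "gripper": -1}
    - {"dx": -2.2, "dy": 0.3, "dz": -3.4, "rx": -0.0076, "ry": -0.0562, "rz": 0, "gripper": -1}
    - {"dx": -1, "dy": 0.1, "dz": -3.4, "rx": -0.0076, "ry": -0.0562, "rz": 0, "gripper": -1}
    - {"dx": -1, "dy": 0.1, "dz": -3.4, "rx": -0.0076, "ry": -0.0562, "rz": 0, "gripper": -1}
    - {"dx": -1, "dy": 0.1, "dz": -3.4, "rx": -0.0076, "ry": -0.0562, "rz": 0, "gripper": -1}
    - {"dx": -1, "dy": 0.1, "dz": -3.4, "rx": -0.0076, "ry": -0.0562, "rz": 0, "gripper": -1}
    - {"dx": 0, "dy": 0, "dz": 0, "rx": 0, "ry": 0, "rz": 0, "gripper": -1}

```text
clock: 25.22
ee_pos: [0.539, -0.1666, 0.0879]
tcp_rot: [0.168, 0.067, 0.983, -0.011]
force: [-0.5, -0.4, -2.0]
opening: 0.575
gripper_force: 29.9
```

Emit:
servo_tool:
  steps:
    - {"dx": -10, "dy": 1.3, "dz": 0, "rx": 0, "ry": 0, "rz": 0, "gripper": -1}
    - {"dx": -13, "dy": 1.7, "dz": 0, "rx": 0, "ry": 0, "rz": 0, "gripper": -1}
    - {"dx": -13, "dy": 1.7, "dz": 0, "rx": 0, "ry": 0, "rz": 0, "gripper": -1}
    - {"dx": -13, "dy": 1.7, "dz": 0, "rx": 0, "ry": 0, "rz": 0, "gripper": -1}
    - {"dx": -3, "dy": 0, "dz": 0, "rx": 0, "ry": 0, "rz": 0, "gripper": -1}
    - {"dx": 0, "dy": 0, "dz": 20, "rx": 0, "ry": 0, "rz": 0, "gripper": -1}
    - {"dx": 0, "dy": 0, "dz": 35, "rx": 0, "ry": 0, "rz": 0, "gripper": -1}
    - {"dx": 0, "dy": 0, "dz": 35, "rx": 0, "ry": 0, "rz": 0, "gripper": -1}
    - {"dx": 0, "dy": 0, "dz": 35, "rx": 0, "ry": 0, "rz": 0, "gripper": -1}
    - {"dx": 0, "dy": 0, "dz": 5, "rx": 0, "ry": 0, "rz": 0, "gripper": -1}

```text
clock: 26.48
ee_pos: [0.4894, -0.16, 0.2205]
tcp_rot: [0.171, 0.066, 0.983, -0.011]
force: [-0.6, 1.2, -1.9]
opening: 0.572
gripper_force: 29.9
```

```bash
python3 limes.py pics/l2.png; python3 -c "
from carry import *
step(*pose([.490,.184,.21],-7.8,18.5,0),38,.08)"
```

```text
26.475 [ 0.4894 -0.16    0.2205] [-0.6198  1.1808 -1.9045] [ 0.3347 -0.0445 -0.9413]
top green 23 [342.3913 109.5652] [ 0.7685 -0.1829  0.0464] tray xy 0.07167726195848986 0.01478938111418406
top green 9 [360.7778 149.1111] [ 0.6813 -0.2241  0.0379] tray xy -0.009294046996181107 -0.0376683224288146
top green 101 [303.9802 163.0891] [ 0.6499 -0.0957  0.0393] tray xy -0.057529259146901865 0.0854010466231566
top {'uv': [305.1, 159.0], 'p': 0.59} -0.044802107088266555 0.08276458987501568
top {'uv': [339.3, 114.2], 'p': 0.46} 0.06872465210941084 0.016841914030365723
scene {'uv': [158.3, 226.9], 'p': 0.46} -0.005207872607438707 -0.023853366924928395
scene {'uv': [152.3, 257.8], 'p': 0.4} 0.061957780668031655 0.012961745718056195
clock 26.675 n 10 d/row [ 0.1 34.4 -0.1] w/row [ 0.0003  0.0016 -0.0001] total [  0.5 344.2  -1.4] [ 0.003  0.016 -0.001]
```

View pics/l2.png

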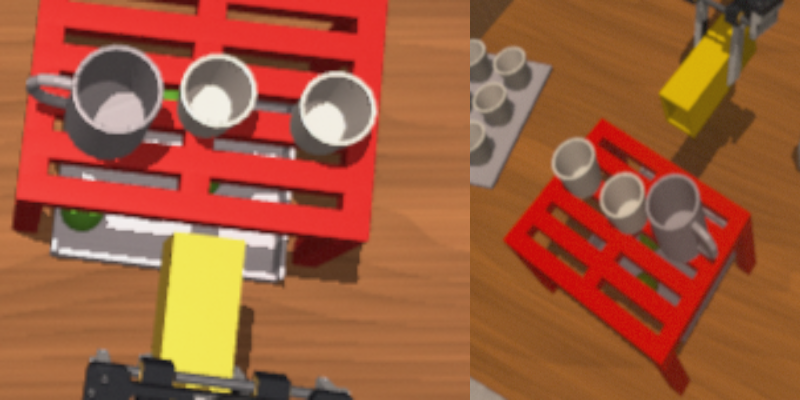

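All three limes show in the tray: (80,218), (170,95) and (215,188) in the top crop. The cups and pitcher are undisturbed. I'll take the tub back to the mat.

Emit:
servo_tool:
  steps:
    - {"dx": 0, "dy": 25, "dz": 0, "rx": 0, "ry": 0, "rz": 0, "gripper": -1}
    - {"dx": 0, "dy": 37, "dz": 0, "rx": 0, "ry": 0, "rz": 0, "gripper": -1}
    - {"dx": 0, "dy": 37, "dz": 0, "rx": 0, "ry": 0, "rz": 0, "gripper": -1}
    - {"dx": 0, "dy": 37, "dz": 0, "rx": 0, "ry": 0, "rz": 0, "gripper": -1}
    - {"dx": 0, "dy": 37, "dz": 0, "rx": 0, "ry": 0, "rz": 0, "gripper": -1}
    - {"dx": 0, "dy": 37, "dz": 0, "rx": 0, "ry": 0, "rz": 0, "gripper": -1}
    - {"dx": 0, "dy": 37, "dz": 0, "rx": 0, "ry": 0, "rz": 0, "gripper": -1}
    - {"dx": 0, "dy": 37, "dz": 0, "rx": 0, "ry": 0, "rz": 0, "gripper": -1}
    - {"dx": 0, "dy": 37, "dz": 0, "rx": 0, "ry": 0, "rz": 0, "gripper": -1}
    - {"dx": 0, "dy": 23, "dz": 0, "rx": 0.003, "ry": 0.016, "rz": 0, "gripper": -1}
    - {"dx": 0, "dy": 0, "dz": -30, "rx": 0, "ry": 0, "rz": 0, "gripper": -1}
    - {"dx": 0, "dy": 0, "dz": -40, "rx": 0, "ry": 0, "rz": 0, "gripper": -1}
    - {"dx": 0, "dy": 0, "dz": -40, "rx": 0, "ry": 0, "rz": 0, "gripper": -1}
    - {"dx": 0, "dy": 0, "dz": -35, "rx": 0, "ry": 0, "rz": 0, "gripper": -1}
    - {"dx": 0, "dy": 0, "dz": -20, "rx": 0, "ry": 0, "rz": 0, "gripper": -1}
    - {"dx": 0, "dy": 0, "dz": -10, "rx": 0, "ry": 0, "rz": 0, "gripper": -1}
    - {"dx": 0, "dy": 0, "dz": 0, "rx": 0, "ry": 0, "rz": 0, "gripper": -1}

```text
clock: 28.8
ee_pos: [0.488, 0.1834, 0.0426]
tcp_rot: [0.16, 0.067, 0.985, -0.011]
force: [0.6, -0.7, -0.8]
opening: 0.577
gripper_force: 29.9
```

Emit:
servo_tool:
  steps:
    - {"dx": 0, "dy": 0, "dz": -2, "rx": 0, "ry": 0, "rz": 0, "gripper": -1}
    - {"dx": 0, "dy": 0, "dz": -1, "rx": 0, "ry": 0, "rz": 0, "gripper": -1}
    - {"dx": 0, "dy": 0, "dz": -0.5, "rx": 0, "ry": 0, "rz": 0, "gripper": -1}
    - {"dx": 0, "dy": 0, "dz": 0, "rx": 0, "ry": 0, "rz": 0, "gripper": 1}
    - {"dx": 0, "dy": 0, "dz": 0, "rx": 0, "ry": 0, "rz": 0, "gripper": 1}
    - {"dx": 0, "dy": 0, "dz": 0, "rx": 0, "ry": 0, "rz": 0, "gripper": 1}
    - {"dx": 0, "dy": 0, "dz": 0, "rx": 0, "ry": 0, "rz": 0, "gripper": 1}
    - {"dx": -2, "dy": 0, "dz": 10, "rx": 0, "ry": 0, "rz": 0, "gripper": 1}
    - {"dx": -4, "dy": 0, "dz": 25, "rx": 0, "ry": 0, "rz": 0, "gripper": 1}
    - {"dx": -4, "dy": 0, "dz": 40, "rx": 0, "ry": 0, "rz": 0, "gripper": 1}
    - {"dx": -4, "dy": 0, "dz": 40, "rx": 0, "ry": 0, "rz": 0, "gripper": 1}
    - {"dx": 0, "dy": 0, "dz": 40, "rx": 0, "ry": 0, "rz": 0, "gripper": 1}
    - {"dx": 0, "dy": 0, "dz": 0, "rx": 0, "ry": 0, "rz": 0, "gripper": 1}
    - {"dx": 0, "dy": 0, "dz": 0, "rx": 0, "ry": 0, "rz": 0, "gripper": 1}

```text
clock: 30.55
ee_pos: [0.4738, 0.1837, 0.1947]
tcp_rot: [0.161, 0.067, 0.985, -0.011]
force: [-0.2, -0.4, -0.4]
opening: 1.0
gripper_force: 0.0
```

```bash
python3 look.py /tmp/w9.png; python3 limes.py /tmp/l3.png
```

```text
wrist top face 5902 (507.810791015625, 183.20956420898438) (54.31702423095703, 181.89938354492188) 82.50759887695312 0.05834681801575467
top 1404 ((528.30615234375, 178.3568115234375), (54.763916015625, 136.75465393066406), 82.2284164428711)
top tub_mid 0.8 [0.5069 0.1903 0.033 ]
top tub_mouth 0.86 [0.5908 0.1637 0.033 ]
top tub 0.43 [0.4983 0.1786 0.033 ]
scene 1538 ((506.64996337890625, 180.60057067871094), (54.18006134033203, 181.54129028320312), 82.21928405761719)
scene tub_mid 0.88 [0.5057 0.1823 0.033 ]
scene tub_mouth 0.78 [0.5898 0.1737 0.033 ]
scene tub 0.95 [0.426 0.2   0.033]
31.0 [0.474  0.1839 0.1943] [-0.5665  0.7219 -0.3953] [ 0.315  -0.0428 -0.9481]
top green 22 [342.3182 109.6364] [ 0.7694 -0.1833  0.0454] tray xy 0.07262706512866658 0.014459676334731615
top green 9 [360.7778 149.1111] [ 0.6811 -0.2243  0.0371] tray xy -0.009464717858388788 -0.0378829996793059
top green 102 [304.1373 163.0686] [ 0.65   -0.0958  0.0394] tray xy -0.0573215357286711 0.08530228245689475
top {'uv': [341.2, 111.9], 'p': 0.57} 0.07466812287646714 0.013086631443950072
top {'uv': [306.5, 162.0], 'p': 0.5} -0.05127828295193386 0.07885043227131587
scene {'uv': [149.8, 257.1], 'p': 0.64} 0.06349217109579648 0.007105712937581505
scene {'uv': [156.1, 228.1], 'p': 0.4} -0.00015402102566931496 -0.02630517969433248
```

The tub lies flat at the mat's centre, let go, and the limes are at rest in the tray.

```bash
python3 -c "
from bench import *
print(finish_job())"
```

```text
the job is handed in; nothing more can be done
None
```

I finished the job and handed it in at about 31 s of the 67 s allowed: all three limes lie in the tray and the empty tub is back on its side in the middle of the mat; no verdict came back, and I regripped the tub once on the mat before carrying it to the crate.

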